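# Gauge the turned feet and send them round

### The arm

A 7-joint arm with a two-finger parallel gripper is mounted at the origin on the work surface. World frame = base frame: x ahead of the robot, y to its left, z up, the work surface at z = 0. Lengths are in m, angles in rad, forces in N, time in s.
With the tool pointing down it reaches from about 0.35 to 0.9 m from the base axis. Payload 8.1 kg.
Tool frame: the origin (TCP) lies at the very end of the fingers, on their centre line; the grasp point (between the pads) lies 19 mm behind it; z points along the fingers, y is the line along which they close (so a half turn about z gives the same grasp; the last joint's range is limited). The gripper opens to 92 mm and grips with 3 to 60 N. Pads are 19 mm wide; open, the fingers measure 130 mm over their backs; the gripper's body (75 mm by 190 mm) begins 47 mm behind the grasp point.
Start: joints at [-1.307, 0.434, 0.025, 1.573, -0.012, 1.134, -0.075], TCP at [0.224, 0.583, 0.227] pointing down, gripper open.
Joint ranges: [-2.62, 2.62], [-0.44, 2.09], [-1.27, 1.32], [0.08, 2.57], [-1.32, 4.46], [0.12, 2], [-2.74, 2.74]. Speed limits (rad/s): [2.22, 2.22, 3.01, 3.01, 3.14, 3.14, 3.14].

### API

Orientations are given as a rotation vector (axis times angle).
In Python, from cell import arm gives the robot as it stands.
- The arm moves only by the tool carry_out, never from a script. Its argument "commands" is a list of rows, each a list of 7 numbers: the opening, from 0 (shut) to 1 (fully open), then the shift along the tool's x, y, z each as a share of 0.025 m, from -1 to 1, then the turn, a rotation vector about the tool's x, y, z each as a share of 0.1 rad, from -1 to 1. A call has 1 to 8 rows; each row shifts and turns the commanded pose from where the row before left it, along the tool's axes as they then stand; what a row does not reach is not made up. A row lasts 1/10 s, in which the tool goes at most 50 mm and 8.59 degrees, less where a joint would pass 70% of its speed; a pose out of reach is approached as far as the arm can. A call with a number of a shift or a turn outside -1 to 1 is refused whole. A call with a gripper value outside its range is refused whole. The fingers move at their own pace and stop on an object; "squeeze" is the grip in N (left out, the last holds). Time passes only in rows, so rows that do not move let the fingers close. It gives the time, the measured TCP pose, the force, the opening and the grip force at its end, in the units of the state.
- arm.observe(): the state, without advancing time (a new reading comes with each control period).
- arm.get_image(name): name is "scene" or "top" or "wrist"; returns a dict with "pixels" (420x560x3 uint8, red, green, blue), "range_z" (420x560 float32, m along the optical axis (not along the pixel's ray), 0 where there is no reading), "mtx" (3x3 intrinsics, pixels), "R" (3x3) and "t" (3): a world point X has camera coordinates R X + t; the wrist camera has in their place "tool_from_camera" (4x4, takes a point from camera to tool coordinates, whose origin is the TCP and whose axes are the flange's). Camera axes: x right, y down, z forward; pixel columns grow to the right and rows downward; lengths in m; the calibration is good to about 2 mm. A picture is of the moment at which its call begins: read the wrist's pose just before it.
- arm.sign_off(): hands the job in; it is judged then, once.
The state is a dict: "clock": time; "joints": joint angles; "dq": joint speeds; "joint_efforts": joint torques, N m; "position": TCP position; "ee_rot": TCP orientation; "force": force on the tool from outside, world axes, zero at the start; "ft_torque": the same for the moment, N m; "width": opening from 0.0 (shut) to 1.0 (fully open); "gripper_force": force on a finger pad.
Only numpy, scipy, OpenCV 4.12 (cv2) and the standard library are available. Lean on these libraries where they do the work, as an engineer would, in place of code of your own. Each camera call takes 0.05 s, during which the arm holds its last target. There are 200 camera calls.

### The job

Check each turned furniture foot on the bench caliper, one at a time from the thickest to the thinnest: run the jaw back to make room, stand the foot on the bed and let go of it, slide the jaw shut until the foot gently pushes the sprung anvil in about half way (never to its stop), hold it there for a moment and open the jaw again. Stand the checked feet upright on the turntable, within its rim, and when they are all aboard swing the turntable by its post a quarter turn anticlockwise to its hand-over stop, the feet still standing on it. Leave the caliper fully open, and do not push the glue bottle or the cork sanding block about; there may be two or three feet.

Things in the scene. Friction and masses are not known exactly. Their poses are not given: they have to be found in the camera images.
- gauge: bench caliper, fixed: a green bed plate 120 x 270 x 12 mm (its x, y, z) with bare steel top; origin at the centre of its underside on the bench, top at z = 12 mm. Along its y axis the sprung anvil stands at the -y end (with a grey housing behind it) and the sliding jaw at the +y end
- rest (a point): point on the bed's top where a foot is stood to be gauged: 40 mm from the resting anvil's face, on the bed's centre line; axes as the gauge's
- anvil: sprung steel anvil, face 50 mm wide, 2 to 47 mm above the bed, with a yellow flag on top that moves with it; origin at the foot of its face on the bed's top. At rest it is at y = -55 mm in the gauge's frame; pushed by a part it gives way towards -y, 15 mm at most (spring: about 2 N at once, 7 N at 7 mm, 12 N at 15 mm)
- jaw: sliding steel jaw, face 50 mm wide, 2 to 47 mm above the bed, on a grey carriage (62 mm wide, 62 mm long, 27 mm high); origin at the foot of its face on the bed's top. In the gauge's frame its y is +55 mm when fully open (110 mm between the faces) and -40 mm when fully shut; it slides with about 2 N and stays where it is left
- jaw_tab (a point): grip point on the jaw's red tab: an upright block 16 mm (gauge x) by 24 mm (gauge y), its top 14 mm above this point and the carriage 41 mm below it; 47 mm behind the jaw's face; moves with the jaw
- disc (a joint): angle of the plywood turntable disc, rad: 0 at its loading stop (red peg), 1.571 at its hand-over stop; it grows anticlockwise seen from above and stays where it is left
- disc_center (a point): centre of the turntable disc's top, on its axis; the disc is 130 mm in radius, its top 26 mm above the bench; axes turn with the disc, +x pointing away from the post
- post (a point): grip point on the turntable's upright black handle post, 18 mm in diameter, 112 mm from the axis; its top is 13 mm above this point and the disc's top 72 mm below it; moves with the disc
- seat0 (a point): centre of one of the three green patches (64 mm across, 60 mm from the axis) on the disc's top; moves with the disc; any foot may stand on any of them
- seat1 (a point): centre of one of the three green patches (64 mm across, 60 mm from the axis) on the disc's top; moves with the disc; any foot may stand on any of them
- seat2 (a point): centre of one of the three green patches (64 mm across, 60 mm from the axis) on the disc's top; moves with the disc; any foot may stand on any of them
- foot_thick: thick dark-brown turned wooden furniture foot, upright and round, 56 mm in diameter from 10 to 60 mm above its underside, a brass sole 54 mm across below and a spigot 46 mm across above, 70 mm high in all; origin at the centre of its underside, z along its axis; may be absent
- foot_medium: medium reddish-brown turned wooden furniture foot, upright and round, 46 mm in diameter from 10 to 60 mm above its underside, a brass sole 44 mm across below and a spigot 36 mm across above, 70 mm high in all; origin at the centre of its underside, z along its axis; may be absent
- foot_thin: thin pale turned wooden furniture foot, upright and round, 36 mm in diameter from 10 to 60 mm above its underside, a brass sole 34 mm across below and a spigot 26 mm across above, 70 mm high in all; origin at the centre of its underside, z along its axis; may be absent
- sanding_block: cork sanding block 60 x 90 x 35 mm, bystander; origin at the centre of its underside
- glue: white glue bottle with an orange cap, 60 mm in diameter, 130 mm high, bystander; origin at the centre of its underside
There are look-alikes about, which are no part of the job. Leave any green look-alike of the foot_thick alone.

How it is judged:
On the way, in this order (a step that is already met when the one before it is completed fails the run):
1. the thick dark-brown foot, standing free of the fingers, is pinched between jaw and anvil with over 3.5 N (the anvil gives about 2 mm) (contact force between foot_thick and jaw above 3.5 N and contact force between foot_thick and anvil above 3.5 N and contact force between foot_thick and the fingers below 0.5 N and angle between foot_thick's own z axis and vertical below 0.2 rad), for 0.2 s.
2. the medium reddish-brown foot, standing free of the fingers, is pinched between jaw and anvil with over 3.5 N (the anvil gives about 2 mm) (contact force between foot_medium and jaw above 3.5 N and contact force between foot_medium and anvil above 3.5 N and contact force between foot_medium and the fingers below 0.5 N and angle between foot_medium's own z axis and vertical below 0.2 rad), for 0.2 s.
3. the thin pale foot, standing free of the fingers, is pinched between jaw and anvil with over 3.5 N (the anvil gives about 2 mm) (contact force between foot_thin and jaw above 3.5 N and contact force between foot_thin and anvil above 3.5 N and contact force between foot_thin and the fingers below 0.5 N and angle between foot_thin's own z axis and vertical below 0.2 rad), for 0.2 s.
4. every foot stands on the turntable while it is still at its loading stop (horizontal distance between each of foot_thick, foot_medium, foot_thin and disc_center below 0.105 m and z of foot_thick in the frame of disc_center between -0.008 and 0.01 m and angle between each of foot_thick, foot_medium, foot_thin's own z axis and vertical below 0.15 rad and contact force between each of foot_thick, foot_medium, foot_thin and the fingers below 0.3 N and z of foot_medium in the frame of disc_center between -0.008 and 0.01 m and z of foot_thin in the frame of disc_center between -0.008 and 0.01 m and value of joint disc below 0.3 rad), for 0.2 s.
At the end, for the whole second after the job is handed in: Every foot present stands upright (within 0.15 rad) on the turntable's top, its centre within 105 mm of the axis, at rest and released; the turntable stands at its hand-over stop (above 1.49 rad); the jaw is open to within 15 mm of fully open (horizontal distance between each of foot_thick, foot_medium, foot_thin and disc_center below 0.105 m and z of foot_thick in the frame of disc_center between -0.008 and 0.01 m and angle between each of foot_thick, foot_medium, foot_thin's own z axis and vertical below 0.15 rad and contact force between each of foot_thick, foot_medium, foot_thin and the fingers below 0.3 N and z of foot_medium in the frame of disc_center between -0.008 and 0.01 m and z of foot_thin in the frame of disc_center between -0.008 and 0.01 m and linear speed of each of foot_thick, foot_medium, foot_thin below 0.02 m/s and value of joint disc above 1.49 rad and y of jaw in the frame of gauge above 0.04 m); the robot touches nothing.
It fails at once if the anvil is driven to its stop (more than 14 mm) (y of anvil in the frame of gauge below -0.069 m).
It fails at once if a bystander is moved more than 6 cm (distance of any of sanding_block, glue from where it was at the start of the episode above 0.06 m).
Of foot_thick, foot_medium, foot_thin only 2 to 3 are there at a start; the rules pass over those that are not, and their reading is None.
At some moment in a run one of foot_thick, foot_medium, foot_thin may be knocked a few centimetres aside while the robot is not near it.
It also fails if it takes over 210 s, if anything falls off the work surface, if the arm or the gripper's body presses on something with over 40 N, if the wrist force passes 120 N, or if a joint passes its speed limit or range.

## Working session

There is one attempt and no reset: what is moved stays moved. The work goes in short steps, Python scripts to look and compute and a tool call to move; the robot and the scene stay as the last step left them, time stands still between calls to the robot, and variables do not carry over. Pictures are saved under pics/ and viewed, at most 14 in all, crops included, and the job is handed in when it is done.

Besides the shell and the picture viewer there is one more tool, called after "Emit:" as name(argument=value, ...), one argument or row to a line, values as JSON. carry_out: Moves the arm, as the interface text tells. Shift numbers are shares of 0.025 m and turn numbers shares of 0.1 rad, none past 1 either way. Its arguments: {"type":"object","properties":{"commands":{"type":"array"},"squeeze":{"type":"number"}},"required":["commands"]}

```bash
mkdir -p pics; ls
cat > h.py <<'E'
import numpy as np, cv2
from cell import arm
def grab(n,save=None):
    im=arm.get_image(n)
    if save: cv2.imwrite('pics/'+save,cv2.cvtColor(im['pixels'],cv2.COLOR_RGB2BGR))
    return im
def pts(im):
    "world xyz per pixel from range"
    v,u=np.mgrid[:420,:560]; z=im['range_z']
    c=np.stack([u,v,np.ones_like(u)],-1)@np.linalg.inv(im['mtx']).T*z[...,None]
    return (c-im['t'])@im['R']
E
python3 - <<'E'
from h import *
o=arm.observe(); print({k:np.round(v,3) for k,v in o.items()})
for n in('scene','top'):
    im=grab(n,n+'1.png'); print(n,np.round(-im['R'].T@im['t'],3),im['mtx'][0,0]); np.savez(n+'1.npz',**im)
E
```

```text
pics
{'clock': np.float64(0.0), 'joints': array([-1.307,  0.435,  0.025,  1.574, -0.012,  1.134, -0.075]), 'dq': array([ 0.001,  0.001, -0.001, -0.001, -0.   , -0.001,  0.001]), 'joint_efforts': array([-0.0000e+00, -6.6786e+01,  9.8500e-01, -3.1445e+01, -6.1000e-02,
        4.3000e-02,  0.0000e+00]), 'position': array([0.224, 0.583, 0.226]), 'ee_rot': array([-5.730e-01, -3.089e+00,  2.000e-03]), 'force': array([0.207, 1.093, 0.473]), 'ft_torque': array([-0.018,  0.019, -0.007]), 'gripper_force': np.float64(0.0), 'width': np.float64(1.002)}
scene [ 1.231 -0.054  0.94 ] 388.74594075541665
top [ 0.384 -0.039  1.   ] 379.96211853203977
```

View pics/top1.png

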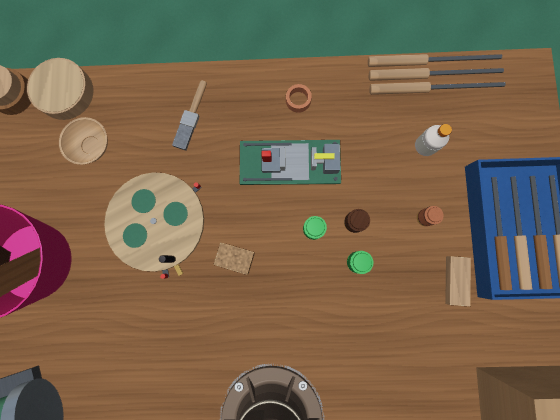

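View pics/scene1.png

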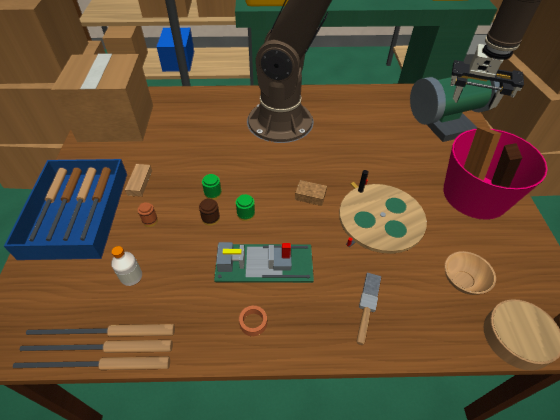

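Candidates in the top view:
- **Dark-brown foot:** (358,220). This is thick, as described.
- **Green look-alikes:** (315,227) and (361,262). I leave these alone.
- **Reddish:** foot at (433,215), and the ring at (298,97), which is no foot.
- **Pale:** the block at (460,281) is rectangular. I see no pale round foot.
- **Caliper:** (290,162), with the red tab at (266,156) and the yellow flag at (324,156), so the jaw is partly shut.
- **Turntable:** (154,221), with the post at (167,259).

```bash
cat >> h.py <<'E'
def circ(P,m,zlo,zhi):
    s=m&(P[...,2]>zlo)&(P[...,2]<zhi); s=cv2.morphologyEx(s.astype(np.uint8),cv2.MORPH_OPEN,np.ones((2,2)))
    n,l,st,_=cv2.connectedComponentsWithStats(s); out=[]
    for i in range(1,n):
        if st[i,4]<12: continue
        q=P[l==i]; (c,r)=cv2.minEnclosingCircle(q[:,:2].astype(np.float32))
        out.append((np.round(c,3),round(r*2,3),np.round(np.median(q[:,2]),3),st[i,4]))
    return out
def win(x0,x1,y0,y1):
    m=np.zeros((420,560),bool); m[y0:y1,x0:x1]=True; return m
E
python3 - <<'E'
from h import *
im=dict(np.load('top1.npz')); P=pts(im); px=im['pixels'].astype(int); hsv=cv2.cvtColor(im['pixels'],cv2.COLOR_RGB2HSV).astype(int)
h,s,v=[hsv[...,i] for i in range(3)]
print('bench z',np.median(P[300:340,300:400,2]))
for n,w in dict(dark=win(340,376,204,238),red=win(418,450,200,232),g1=win(300,330,213,243)).items(): print(n,circ(P,w,.055,.09), circ(P,w,.066,.09))
print('glue',circ(P,win(405,460,115,165),.03,.2)); print('block',circ(P,win(210,260,240,276),.02,.06))
print('post',circ(P,win(155,182,245,270),.06,.15),circ(P,win(155,182,245,270),.088,.15))
w=win(95,210,165,275); print('disc',circ(P,w&~win(155,182,245,270),.015,.034))
gp=w&(h>60)&(h<95)&(s>90)&(v>50)
print('patches',circ(P,gp,.01,.04))
red=((h<6)|(h>174))&(s>180)
g=win(230,350,130,195); print('tab',circ(P,red&g,.05,.15)); print('pegs',circ(P,red&w|red&win(155,210,175,285),0.005,.1))
print('flag',circ(P,g&(h>25)&(h<35)&(s>150),.03,.12))
green=g&(h>60)&(h<95)&(s>90)&(P[...,2]<.03)
r=cv2.minAreaRect(P[green][:,:2].astype(np.float32)); print('bed',r, np.median(P[green][:,2]))
big=cv2.resize(cv2.cvtColor(im['pixels'][120:290,220:460],cv2.COLOR_RGB2BGR),None,fx=3.3,fy=3.3,interpolation=cv2.INTER_CUBIC); cv2.imwrite('pics/crop1.png',big)
E
```

```text
bench z -0.0007731247596782646
dark [(array([ 0.439, -0.155]), 0.256, np.float64(0.068), np.int32(406))] [(array([ 0.437, -0.146]), 0.238, np.float64(0.069), np.int32(258))]
red [(array([ 0.437, -0.251]), 0.438, np.float64(0.067), np.int32(280))] [(array([ 0.438, -0.237]), 0.41, np.float64(0.069), np.int32(151))]
g1 [(array([ 0.433, -0.097]), 0.151, np.float64(0.068), np.int32(399))] [(array([ 0.43 , -0.091]), 0.138, np.float64(0.069), np.int32(260))]
glue [(array([ 0.558, -0.271]), 0.58, np.float64(0.087), np.int32(694))]
block [(array([0.381, 0.051]), 0.179, np.float64(0.034), np.int32(844))]
post [(array([0.393, 0.254]), 0.038, np.float64(0.097), np.int32(91))] [(array([0.393, 0.254]), 0.038, np.float64(0.108), np.int32(65))]
disc [(array([0.466, 0.187]), 0.481, np.float64(0.026), np.int32(7056)), (array([0.586, 0.181]), 0.01, np.float64(0.015), np.int32(14)), (array([0.361, 0.228]), 0.015, np.float64(0.022), np.int32(28))]
patches [(array([0.548, 0.322]), 0.063, np.float64(0.026), np.int32(427)), (array([0.453, 0.114]), 0.335, np.float64(0.026), np.int32(427)), (array([0.427, 0.166]), 0.418, np.float64(0.027), np.int32(428))]
tab [(array([ 0.643, -0.005]), 0.021, np.float64(0.066), np.int32(43))]
pegs []
flag []
bed ((0.6467143893241882, -0.06360171735286713), (0.26659896969795227, 0.11960682272911072), 88.8250503540039) 0.01145183323426657
```

View pics/crop1.png

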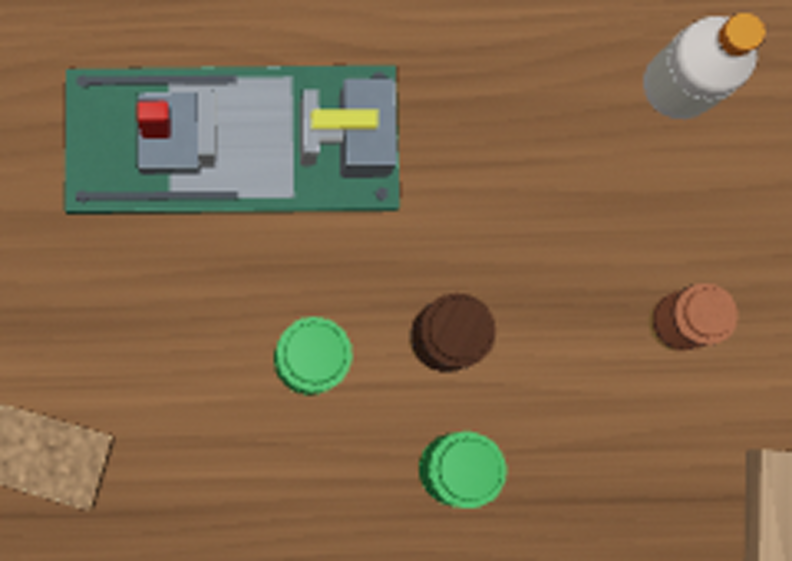

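The crop shows the dark foot at (455,332) and the reddish foot at (700,318), both with a spigot on top. The jaw is about mid-travel on the left and the anvil with its flag is on the right. The range data has stray pixels, so I'll redo the centres robustly.

```bash
cat >> h.py <<'E'
def rob(P,m,zlo,zhi,r):
    "robust centroid, extents, count of points within r of the median"
    q=P[m&(P[...,2]>zlo)&(P[...,2]<zhi)]
    for _ in range(4):
        c=np.median(q[:,:2],0) if _==0 else q[:,:2].mean(0); q=q[np.hypot(*(q[:,:2]-c).T)<r]
    (cc,d,a)=cv2.minAreaRect(q[:,:2].astype(np.float32))
    return np.round(q.mean(0),4),'rect',np.round(cc,4),np.round(d,3),round(a,1),len(q)
E
python3 - <<'E'
from h import *
for n in ('top','scene'):
    im=dict(np.load(n+'1.npz')); P=pts(im); hsv=cv2.cvtColor(im['pixels'],cv2.COLOR_RGB2HSV).astype(int)
    h,s,v=[hsv[...,i] for i in range(3)]; print(n)
    def near(x,y,r): return np.hypot(P[...,0]-x,P[...,1]-y)<r
    print('dark',rob(P,near(.435,-.236,.06),.066,.075,.028)); print('med',rob(P,near(.445,-.43,.06),.066,.075,.024)) if 0 else None
    red=((h<6)|(h>174))&(s>180)
    for nm,w,zl,zh,r in [('dark',(.435,-.236,.06),.066,.075,.026),('red',(.442,-.42,.06),.066,.075,.02),('g1',(.43,-.12,.06),.066,.075,.026),('g2',(.34,-.236,.06),.066,.075,.026),
      ('glue',(.635,-.42,.06),.03,.14,.05),('block',(.335,.1,.06),.031,.039,.06),('post',(.355,.2,.06),.1,.12,.012),('disc',(.441,.263,.15),.022,.03,.135),('hub',(.441,.263,.03),.03,.06,.02)]:
        print(nm,rob(P,near(*w),zl,zh,r))
    g=near(.645,-.065,.17)
    print('tab',rob(P,red&g,.06,.085,.02)); print('pegs',[rob(P,red&near(*w),.005,.06,.015) for w in((.53,.146,.04),(.3,.23,.04))])
    print('flag',rob(P,g&(h>25)&(h<35)&(s>150),.03,.12,.04))
    print('bed',rob(P,g&(h>60)&(h<95)&(s>90),.006,.018,.155))
    gp=(h>60)&(h<95)&(s>90)
    for w in((.5,.3),(.46,.2),(.4,.3)): print('seat',rob(P,gp&near(*w,.06),.02,.033,.035))
E
```

```text
top
dark (array([ 0.4769, -0.2278,  0.0693]), 'rect', array([ 0.4763, -0.2275]), array([0.044, 0.035]), 88.1, 209)
dark (array([ 0.476 , -0.2279,  0.0693]), 'rect', array([ 0.4764, -0.2282]), array([0.036, 0.04 ]), 42.4, 194)
red (array([ 0.4865, -0.4119,  0.069 ]), 'rect', array([ 0.4857, -0.4124]), array([0.035, 0.03 ]), 88.0, 144)
g1 (array([ 0.4658, -0.1193,  0.0692]), 'rect', array([ 0.466 , -0.1192]), array([0.044, 0.042]), 87.6, 262)
g2 (array([ 0.3766, -0.2286,  0.0691]), 'rect', array([ 0.3769, -0.2285]), array([0.044, 0.043]), 88.4, 278)
glue (array([ 0.6711, -0.4189,  0.0875]), 'rect', array([ 0.6726, -0.4254]), array([0.056, 0.042]), 85.0, 629)
block (array([0.3766, 0.0882, 0.0346]), 'rect', array([0.3798, 0.0907]), array([0.087, 0.029]), 72.0, 308)
post (array([0.3941, 0.2408, 0.1087]), 'rect', array([0.3937, 0.2412]), array([0.006, 0.015]), 40.3, 23)
disc (array([0.4791, 0.2857, 0.026 ]), 'rect', array([0.4824, 0.2859]), array([0.229, 0.236]), 71.4, 6008)
hub (array([0.4578, 0.2463, 0.0309]), 'rect', array([0.4578, 0.2463]), array([0.009, 0.   ]), 121.2, 2)
tab (array([
[... 2217 characters left out ...]
521]), array([0.046, 0.015]), 89.1, 89)
bed (array([ 0.6646, -0.0155,  0.0119]), 'rect', array([ 0.6479, -0.0412]), array([0.219, 0.121]), 88.2, 1165)
seat (array([0.5368, 0.3191, 0.0266]), 'rect', array([0.5368, 0.3185]), array([0.049, 0.035]), 78.9, 132)
seat (array([0.499 , 0.227 , 0.0269]), 'rect', array([0.4981, 0.2268]), array([0.025, 0.053]), 26.8, 87)
seat (array([0.4415, 0.3304, 0.0263]), 'rect', array([0.4403, 0.3305]), array([0.018, 0.046]), 33.6, 50)
  return _methods._mean(a, axis=axis, dtype=dtype,
  ret = um.true_divide(
h.py:26: RuntimeWarning: Mean of empty slice.
  c=np.median(q[:,:2],0) if _==0 else q[:,:2].mean(0); q=q[np.hypot(*(q[:,:2]-c).T)<r]
h.py:28: RuntimeWarning: Mean of empty slice.
  return np.round(q.mean(0),4),'rect',np.round(cc,4),np.round(d,3),round(a,1),len(q)
```

```bash
cat > m.py <<'E'
from h import *
import sys
np.seterr(all='ignore')
def meas(n,im,what):
    P=pts(im); hsv=cv2.cvtColor(im['pixels'],cv2.COLOR_RGB2HSV).astype(int); h,s,v=[hsv[...,i] for i in range(3)]
    near=lambda x,y,r: np.hypot(P[...,0]-x,P[...,1]-y)<r
    red=((h<8)|(h>172))&(s>170); yel=(h>22)&(h<36)&(s>130); gr=(h>60)&(h<95)&(s>90); T=h>-1; dk=v<60
    for nm,m,w,zl,zh,r in what(red,yel,gr,T,dk): print(n,nm,*rob(P,m&near(*w),zl,zh,r))
E
python3 - <<'E' 2>/dev/null
from m import *
W=lambda red,yel,gr,T,dk:[('dark',T,(.477,-.229,.04),.064,.075,.027),('red',T,(.486,-.413,.04),.064,.075,.02),('glue cap',T,(.68,-.42,.08),.115,.14,.03),('block',T,(.377,.09,.09),.029,.041,.07),
 ('post',T,(.39,.25,.04),.105,.12,.018),('disc',T,(.483,.285,.16),.022,.03,.142),('tab',red,(.645,0,.06),.07,.09,.025),('peg',red,(.58,.17,.06),.008,.06,.03),('peg',red,(.36,.23,.06),.008,.06,.03),('flag',yel,(.645,-.15,.06),.05,.08,.04),('jawtop',T,(.645,-.04,.03),.054,.064,.03),('jawtab',T,(.645,-.0,.03),.076,.085,.03),
 ('s1',gr,(.535,.32,.05),.02,.033,.036),('s2',gr,(.5,.23,.05),.02,.033,.036),('s3',gr,(.443,.33,.05),.02,.033,.036)]
for n in('top','scene'): meas(n,dict(np.load(n+'1.npz')),W)
E
```

```text
top dark [ 0.4801 -0.2271  0.0691] rect [ 0.4802 -0.2274] [0.044 0.042] 87.8 271
top red [ 0.4872 -0.4114  0.0687] rect [ 0.4877 -0.412 ] [0.034 0.033] 61.9 166
top glue cap [ 0.6806 -0.4273  0.127 ] rect [ 0.6818 -0.4284] [0.026 0.026] 59.1 135
top block [0.3947 0.0869 0.0345] rect [0.3951 0.0872] [0.09 0.06] 71.6 841
top post [0.3974 0.2443 0.1106] rect [0.3974 0.2444] [0.016 0.016] 46.0 46
top disc [0.4964 0.2959 0.0259] rect [0.4972 0.2957] [0.258 0.257] 72.9 7321
top tab [ 0.6408 -0.0037  0.0805] rect [ 0.6408 -0.0033] [0.02  0.002] 89.6 19
top peg [0.5855 0.1799 0.0231] rect [0.5849 0.1803] [0.003 0.009] 43.8 10
top peg [0.3553 0.2631 0.0227] rect [0.3553 0.2631] [0.002 0.008] 88.8 12
top flag [ 0.6447 -0.1489  0.0644] rect [ 0.6454 -0.1497] [0.046 0.014] 86.9 102
top jawtop [ 0.6466 -0.0432  0.0587] rect [ 0.647  -0.0319] [0.033 0.048] 88.3 94
top jawtab [ 0.6406 -0.0058  0.0814] rect [ 0.6406 -0.0035] [0.02  0.002] 87.3 11
top s1 [0.5504 0.324  0.0265] rect [0.5507 0.3238] [0.06  0.061] 52.5 427
top s2 [0.5143 0.239  0.0263] rect [0.5139 0.2388] [0.059 0.061] 89.0 429
top s3 
[... 559 characters left out ...]
b [ 0.6543 -0.0068  0.081 ] rect [ 0.6515 -0.0054] [0.021 0.011] 76.0 37
scene peg [0.5891 0.1812 0.0241] rect [0.585  0.1857] [0.01  0.022] 40.4 28
scene peg [0.3579 0.2687 0.0286] rect [0.3574 0.2688] [0.004 0.015] 55.8 8
scene flag [ 0.6447 -0.1515  0.0649] rect [ 0.645  -0.1509] [0.049 0.015] 89.1 91
scene jawtop [ 0.6486 -0.0453  0.0589] rect [ 0.6466 -0.0446] [0.044 0.039] 33.1 84
scene jawtab [ 0.6547 -0.0063  0.0808] rect [ 0.6549 -0.0061] [0.021 0.004] 81.3 19
scene s1 [0.549  0.3208 0.0266] rect [0.5492 0.3203] [0.058 0.059] 77.7 265
scene s2 [0.5126 0.2367 0.0268] rect [0.5138 0.2368] [0.059 0.059] 3.8 249
scene s3 [0.4588 0.3416 0.0266] rect [0.4582 0.3415] [0.058 0.057] 54.2 227
```

Heights and sizes agree with what is given: foot tops about 70 mm, disc 258 mm across, post 111 mm from the axis, bed yaw about -1.2°. Two feet are present, thick and medium. First I turn the tool so its y lies along the gauge's x.

Emit:
carry_out(
  commands=[
    [1,0,0,-0.5,0,0,1],
    [1,0,0,-0.5,0,0,1],
    [1,0,0,0,0,0,1],
    [1,0,0,0,0,0,1],
    [1,0,0,0,0,0,1],
    [1,0,0,0,0,0,1],
    [1,0,0,0,0,0,1],
    [1,0,0,0,0,0,1],
  ],
)

```text
clock: 0.9
position: [0.224, 0.5831, 0.2513]
ee_rot: [1.736, 2.618, -0.001]
force: [-0.5, -0.5, -0.5]
width: 1.002
gripper_force: 0.0
```

Emit:
carry_out(
  commands=[
    [1,0,0,0,0,0,1],
    [1,0,0,0,0,0,1],
    [1,0,0,0,0,0,1],
    [1,0,0,0,0,0,1],
    [1,0,0,0,0,0,0.3],
    [1,0,0,0,0,0,0],
  ],
)

```text
clock: 1.5
position: [0.224, 0.5833, 0.2514]
ee_rot: [2.248, 2.194, -0.001]
force: [-1.3, -0.1, 0.3]
width: 0.999
gripper_force: 0.0
```

```bash
cat > go.py <<'E'
# go.py x y z [yaw_deg of tool x minus 90]: shift/turn needed in tool axes (units of 25 mm / 0.1 rad), to tool-down pose
import sys; from h import *; from scipy.spatial.transform import Rotation as R
o=arm.observe(); r=R.from_rotvec(o['ee_rot']); a=list(map(float,sys.argv[1:])); yaw=np.radians(a[3] if len(a)>3 else -1.2)
c,s=np.cos(yaw),np.sin(yaw); D=R.from_matrix(np.array([[-s,c,0],[c,s,0],[0,0,-1.]]).T.T)
d=np.array(a[:3])-o['position']
print('t',round(float(o['clock']),1),'pos',np.round(o['position'],4),'shift',np.round(D.inv().apply(d)/.025,2),'turn',np.round((r.inv()*D).as_rotvec()/.1,2),'w',round(float(o['width']),3),'F',np.round(o['force'],1))
E
python3 go.py .6475 -.005 .2
```

```text
t 1.5 pos [0.224  0.5833 0.2514] shift [-23.17  17.43   2.06] turn [-0.    0.01 -0.04] w 0.999 F [-1.3 -0.1  0.3]
```

Emit:
carry_out(
  commands=[
    [1,-0.96,0.72,0,0,0,0],
    [1,-0.96,0.72,0,0,0,0],
    [1,-0.96,0.72,0,0,0,0],
    [1,-0.96,0.72,0,0,0,0],
    [1,-0.96,0.72,0,0,0,0],
    [1,-0.96,0.72,0,0,0,0],
    [1,-0.96,0.72,0,0,0,0],
    [1,-0.96,0.72,0,0,0,0],
  ],
)

```text
clock: 2.3
position: [0.3637, 0.3866, 0.2518]
ee_rot: [-2.247, -2.195, -0.0]
force: [0.9, 0.5, -0.4]
width: 1.002
gripper_force: 0.0
```

Emit:
carry_out(
  commands=[
    [1,-0.96,0.72,0,0,0,0],
    [1,-0.96,0.72,0,0,0,0],
    [1,-0.96,0.72,0,0,0,0],
    [1,-0.96,0.72,0,0,0,0],
    [1,-0.96,0.72,0,0,0,0],
    [1,-0.96,0.72,0,0,0,0],
    [1,-0.96,0.72,0,0,0,0],
    [1,-0.96,0.72,0,0,0,0],
  ],
)

```text
clock: 3.1
position: [0.5026, 0.191, 0.2518]
ee_rot: [-2.247, -2.195, -0.0]
force: [-0.3, 1.3, -0.4]
width: 1.002
gripper_force: 0.0
```

Emit:
carry_out(
  commands=[
    [1,-0.96,0.72,0,0,0,0],
    [1,-0.96,0.72,0,0,0,0],
    [1,-0.96,0.72,0,0,0,0],
    [1,-0.96,0.72,0,0,0,0],
    [1,-0.96,0.72,0,0,0,0],
    [1,-0.96,0.72,0,0,0,0],
    [1,-0.96,0.72,0,0,0,0],
    [1,0,0,0,0,0,0],
  ],
)

```text
clock: 3.9
position: [0.625, 0.0158, 0.2517]
ee_rot: [2.252, 2.187, -0.002]
force: [0.1, -0.3, 0.5]
width: 1.002
gripper_force: 0.0
```

```bash
cat >> h.py <<'E'
def wpts(im,o):
    from scipy.spatial.transform import Rotation as R
    v,u=np.mgrid[:420,:560]; z=im['range_z']
    c=np.stack([u,v,np.ones_like(u)],-1)@np.linalg.inv(im['mtx']).T*z[...,None]
    T=im['tool_from_camera']; t=c@T[:3,:3].T+T[:3,3]
    P=t@R.from_rotvec(o['ee_rot']).as_matrix().T+o['position']; P[z==0]=9; return P
E
cat > w.py <<'E'
from m import *
def wmeas(save,what):
    o=arm.observe(); im=grab('wrist',save); P=wpts(im,o)
    hsv=cv2.cvtColor(im['pixels'],cv2.COLOR_RGB2HSV).astype(int); h,s,v=[hsv[...,i] for i in range(3)]
    near=lambda x,y,r: np.hypot(P[...,0]-x,P[...,1]-y)<r
    red=((h<8)|(h>172))&(s>170); yel=(h>22)&(h<36)&(s>130); gr=(h>60)&(h<95)&(s>90); T=h>-1; dk=v<60
    for nm,m,w,zl,zh,r in what(red,yel,gr,T,dk): print(nm,*rob(P,m&near(*w),zl,zh,r))
E
python3 go.py .6475 -.005 .2; python3 - <<'E' 2>/dev/null
from w import *
wmeas('w1.png',lambda red,yel,gr,T,dk:[('tabtop',red,(.647,-.005,.05),.088,.1,.03),('jaw',T,(.647,-.05,.04),.055,.065,.04),('flag',yel,(.645,-.15,.06),.05,.08,.04),('bed',gr,(.647,-.06,.2),.006,.018,.16)])
E
```

```text
t 3.9 pos [0.625  0.0158 0.2517] shift [-0.81  0.92  2.07] turn [ 0.01  0.03 -0.08] w 1.002 F [ 0.1 -0.3  0.5]
tabtop [ 0.6466 -0.0039  0.0949] rect [ 0.6467 -0.0048] [0.023 0.014] 89.0 291
jaw [ 0.6464 -0.0446  0.0602] rect [ 0.6467 -0.0454] [0.014 0.05 ] 89.2 483
flag [ 0.6429 -0.1674  0.0666] rect [ 0.643  -0.1681] [0.017 0.012] 89.5 99
bed [0.6463 0.0077 0.0135] rect [ 0.646  -0.0324] [0.204 0.118] 88.8 5500
```

View pics/w1.png

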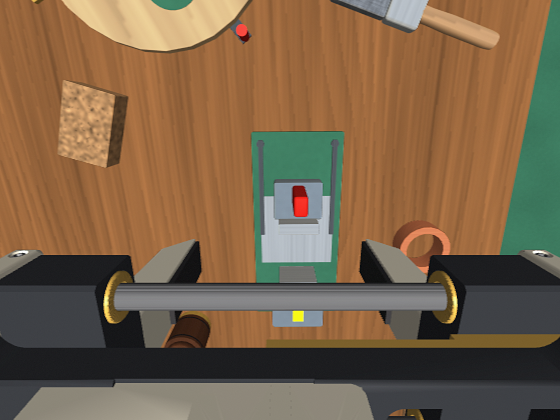

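The wrist view shows the red tab at (300,200), the jaw below it and the flag at (298,316). I go down onto the tab, grip it and draw the jaw back (+x of the tool, about 42 mm).

Emit:
carry_out(
  commands=[
    [0.5,-0.8,0.88,0.6,0,0,-0.08],
    [0.5,0,0,1,0,0,0],
    [0.5,0,0,1,0,0,0],
    [0.5,0,0,1,0,0,0],
    [0.5,0,0,1,0,0,0],
    [0.5,0,0,1,0,0,0],
    [0.5,0,0,1,0,0,0],
    [0.5,0,0,0.9,0,0,0],
  ],
)

```text
clock: 4.75
position: [0.6444, 0.002, 0.063]
ee_rot: [-2.237, -2.204, -0.0]
force: [-0.7, -0.6, 0.4]
width: 0.505
gripper_force: 0.0
```

Emit:
carry_out(
  commands=[
    [0.5,0,0,0,0,0,0],
    [0,0,0,0,0,0,0],
    [0,0,0,0,0,0,0],
    [0,0,0,0,0,0,0],
    [0,0,0,0,0,0,0],
    [0,0,0,0,0,0,0],
  ],
  squeeze=15,
)

```text
clock: 5.35
position: [0.6475, 0.0003, 0.0655]
ee_rot: [2.239, 2.199, 0.005]
force: [7.0, 0.4, -1.9]
width: 0.175
gripper_force: 15.0
```

Emit:
carry_out(
  commands=[
    [0,0.3,0,0,0,0,0],
    [0,0.3,0,0,0,0,0],
    [0,0.3,0,0,0,0,0],
    [0,0.3,0,0,0,0,0],
    [0,0.3,0,0,0,0,0],
    [0,0.15,0,0,0,0,0],
    [0,0,0,0,0,0,0],
  ],
)

```text
clock: 6.05
position: [0.6484, 0.0421, 0.0655]
ee_rot: [2.238, 2.2, 0.006]
force: [7.0, 0.4, -2.3]
width: 0.172
gripper_force: 15.0
```

Emit:
carry_out(
  commands=[
    [0.4,0,0,0,0,0,0],
    [0.5,0,0,0,0,0,0],
    [0.5,0,0,-1,0,0,0],
    [0.6,0,0,-1,0,0,0],
    [0.9,0,0,-1,0,0,0],
    [0.9,0,0,-1,0,0,0],
    [0.9,0,0,-1,0,0,0],
  ],
)

```text
clock: 6.75
position: [0.6453, 0.0413, 0.1903]
ee_rot: [-2.241, -2.201, 0.001]
force: [1.1, 0.1, 0.2]
width: 0.732
gripper_force: 0.0
```

Emit:
carry_out(
  commands=[
    [0.9,-0.9,-0.54,0,0,0,0],
    [0.9,-0.9,-0.54,0,0,0,0],
    [0.9,-0.9,-0.54,0,0,0,0],
    [0.9,-0.9,-0.54,0,0,0,0],
    [0.9,-0.9,-0.54,0,0,0,0],
    [0.9,-0.9,-0.54,0,0,0,0],
    [0.9,-0.9,-0.54,0,0,0,0],
    [0.9,-0.9,-0.54,0,0,0,0],
  ],
)

```text
clock: 7.55
position: [0.5335, -0.1374, 0.1893]
ee_rot: [-2.241, -2.201, -0.0]
force: [-0.0, -0.4, 0.1]
width: 0.901
gripper_force: 0.0
```

Emit:
carry_out(
  commands=[
    [0.9,-0.9,-0.54,0,0,0,0],
    [0.9,-0.9,-0.54,0,0,0,0],
    [0,0,0,0,0,0,0],
    [0.9,0,0,0,0,0,0],
  ],
)

```text
clock: 7.95
position: [0.5063, -0.1814, 0.1894]
ee_rot: [-2.243, -2.199, -0.001]
force: [0.0, 0.6, -0.9]
width: 0.886
gripper_force: 0.0
```

```bash
python3 - <<'E' 2>/dev/null
from w import *
W=lambda red,yel,gr,T,dk:[('dark',T,(.481,-.2285,.05),.064,.078,.028),('medium',T,(.488,-.413,.05),.064,.078,.024),('tab',red,(.647,.0375,.05),.085,.1,.03),('jaw',T,(.647,-.01,.04),.055,.065,.04)]
wmeas('w2.png',W)
im=grab('top','top2.png'); meas('top',im,W)
E
python3 go.py .481 -.2285 .031
```

```text
dark [ 0.4799 -0.2275  0.0712] rect [ 0.4795 -0.229 ] [0.044 0.045] 89.1 1534
medium [nan nan nan] rect [0. 0.] [0. 0.] 0.0 0
tab [nan nan nan] rect [0. 0.] [0. 0.] 0.0 0
jaw [nan nan nan] rect [0. 0.] [0. 0.] 0.0 0
top dark [nan nan nan] rect [0. 0.] [0. 0.] 0.0 0
top medium [ 0.4842 -0.4157  0.0689] rect [ 0.4837 -0.4169] [0.022 0.034] 51.2 107
top tab [0.6486 0.0373 0.0924] rect [0.6483 0.0379] [0.02  0.014] 87.6 39
top jaw [ 0.6482 -0.0024  0.0584] rect [ 6.493e-01 -2.000e-04] [0.039 0.044] 55.3 94
t 8.1 pos [ 0.5071 -0.1802  0.1892] shift [-1.95 -1.    6.33] turn [ 0.   -0.01  0.04] w 0.901 F [ 0.8  0.6 -0.4]
```

Emit:
carry_out(
  commands=[
    [0.9,-0.97,-0.52,0,0,0,0.04],
    [0.9,-0.97,-0.52,0,0,0,0],
    [0.9,0,0,1,0,0,0],
    [0.9,0,0,1,0,0,0],
    [0.9,0,0,1,0,0,0],
    [0.9,0,0,1,0,0,0],
    [0.9,0,0,1,0,0,0],
    [0.9,0,0,1,0,0,0],
  ],
)

```text
clock: 8.85
position: [0.4806, -0.2278, 0.0381]
ee_rot: [-2.243, -2.199, -0.001]
force: [0.4, 0.4, -0.6]
width: 0.901
gripper_force: 0.0
```

Emit:
carry_out(
  commands=[
    [0.9,0,0,0.3,0,0,0],
    [0.9,0,0,0,0,0,0],
    [0.9,0,0,0,0,0,0],
  ],
)

```text
clock: 9.15
position: [0.4806, -0.229, 0.0325]
ee_rot: [2.245, 2.197, 0.001]
force: [1.0, -0.8, 0.5]
width: 0.9
gripper_force: 0.0
```

Emit:
carry_out(
  commands=[
    [0.5,0,0,0,0,0,0],
    [0.5,0,0,0,0,0,0],
    [0.5,0,0,0,0,0,0],
    [0.5,0,0,0,0,0,0],
    [0.5,0,0,0,0,0,0],
    [0.5,0,0,0,0,0,0],
  ],
  squeeze=15,
)

```text
clock: 9.75
position: [0.48, -0.229, 0.0321]
ee_rot: [2.246, 2.197, 0.001]
force: [-1.7, 1.5, 5.8]
width: 0.608
gripper_force: 15.0
```

```bash
python3 go.py .6467 -.0796 .2
```

```text
t 9.8 pos [ 0.48   -0.229   0.0321] shift [ 6.12  6.54 -6.72] turn [ 0.01 -0.   -0.01] w 0.608 F [-1.7  1.5  5.8]
```

Emit:
carry_out(
  commands=[
    [0.5,0,0,-0.8,0,0,0],
    [0.5,0,0,-1,0,0,0],
    [0.5,0,0,-1,0,0,0],
    [0.5,0,0,-1,0,0,0],
    [0.5,0,0,-1,0,0,0],
    [0.5,0.4,0.5,-0.7,0,0,0],
    [0.5,0.8,0.84,0,0,0,0],
    [0.5,0.8,0.84,0,0,0,0],
  ],
)

```text
clock: 10.55
position: [0.5359, -0.1799, 0.1698]
ee_rot: [2.247, 2.195, 0.001]
force: [0.0, -0.4, -2.5]
width: 0.606
gripper_force: 15.0
```

Emit:
carry_out(
  commands=[
    [0.5,0.8,0.84,0,0,0,0],
    [0.5,0.8,0.84,0,0,0,0],
    [0.5,0.8,0.84,0,0,0,0],
    [0.5,0.8,0.84,0,0,0,0],
    [0.5,0.7,0.7,0,0,0,0],
    [0.5,0.3,0.3,0,0,0,0],
    [0.5,0,0,0,0,0,0],
    [0.5,0,0,0,0,0,0],
  ],
)

```text
clock: 11.35
position: [0.6456, -0.079, 0.1689]
ee_rot: [-2.247, -2.195, 0.002]
force: [0.2, -0.7, -2.0]
width: 0.608
gripper_force: 15.0
```

```bash
python3 go.py .6467 -.0796 .044
```

```text
t 11.3 pos [ 0.6456 -0.079   0.1689] shift [-0.02  0.04  5.  ] turn [-0.01  0.01 -0.02] w 0.608 F [ 0.2 -0.7 -2. ]
```

Emit:
carry_out(
  commands=[
    [0.5,0,0.04,0.9,0,0,0],
    [0.5,0,0,0.9,0,0,0],
    [0.5,0,0,0.9,0,0,0],
    [0.5,0,0,0.9,0,0,0],
    [0.5,0,0,0.7,0,0,0],
    [0.5,0,0,0.4,0,0,0],
    [0.5,0,0,0.2,0,0,0],
    [0.5,0,0,0,0,0,0],
  ],
)

```text
clock: 12.15
position: [0.6473, -0.0784, 0.0468]
ee_rot: [-2.247, -2.196, 0.001]
force: [-0.5, 0.3, -1.9]
width: 0.606
gripper_force: 15.0
```

Emit:
carry_out(
  commands=[
    [0.5,0,0,0.1,0,0,0],
    [0.5,0,0,0,0,0,0],
    [0.5,0,0,0,0,0,0],
  ],
)

```text
clock: 12.45
position: [0.648, -0.0777, 0.0448]
ee_rot: [2.245, 2.196, 0.001]
force: [-0.9, 0.4, -2.5]
width: 0.613
gripper_force: 15.0
```

Emit:
carry_out(
  commands=[
    [0.5,0,0,0.06,0,0,0],
    [0.5,0,0,0.06,0,0,0],
    [0.5,0,0,0,0,0,0],
    [0.5,0,0,0,0,0,0],
  ],
)

```text
clock: 12.85
position: [0.6482, -0.0778, 0.0433]
ee_rot: [2.245, 2.196, 0.002]
force: [-5.6, 0.3, 15.3]
width: 0.608
gripper_force: 15.0
```

Emit:
carry_out(
  commands=[
    [0.7,0,0,-0.04,0,0,0],
    [0.9,0,0,0,0,0,0],
    [0.9,0,0,0,0,0,0],
    [0.9,0,0,-0.6,0,0,0],
    [0.9,0,0,-1,0,0,0],
    [0.9,0,0,-1,0,0,0],
    [0.9,0,0,-0.5,0,0,0],
    [0.7,0.6,0,0,0,0,0],
  ],
)

```text
clock: 13.65
position: [0.6492, -0.0653, 0.1224]
ee_rot: [2.247, 2.19, 0.003]
force: [-0.3, -0.0, 0.5]
width: 0.853
gripper_force: 0.0
```

Emit:
carry_out(
  commands=[
    [0.6,1,0,0,0,0,0],
    [0.5,1,0,0,0,0,0],
    [0.5,1,0,0,0,0,0],
    [0.5,0.8,0,0,0,0,0],
    [0.5,0.2,0,0,0,0,0],
    [0.5,0,0,0,0,0,0],
    [0.5,0,0,0,0,0,0],
  ],
)

```text
clock: 14.35
position: [0.65, 0.0362, 0.1194]
ee_rot: [2.247, 2.196, -0.002]
force: [-0.5, -0.2, 0.7]
width: 0.497
gripper_force: 0.0
```

```bash
python3 go.py .6475 .0375 .063;  python3 - <<'E' 2>/dev/null
from w import *
W=lambda red,yel,gr,T,dk:[('foot',T,(.6475,-.078,.04),.074,.09,.03),('medium',T,(.488,-.413,.05),.064,.078,.024)]
im=grab('scene','s2.png'); meas('scene',im,W); meas('top',grab('top'),W)
E
```

```text
t 14.3 pos [0.65   0.0362 0.1194] shift [ 0.05 -0.1   2.25] turn [-0.01  0.01 -0.02] w 0.497 F [-0.5 -0.2  0.7]
scene foot [ 0.6511 -0.0782  0.0814] rect [ 0.6515 -0.079 ] [0.047 0.05 ] 0.3 211
scene medium [ 0.4887 -0.4131  0.0697] rect [ 0.4874 -0.4126] [0.033 0.033] 63.6 100
top foot [ 0.648  -0.0765  0.0811] rect [ 0.6476 -0.0771] [0.046 0.045] 17.3 268
top medium [ 0.4872 -0.4113  0.0688] rect [ 0.4869 -0.4125] [0.035 0.033] 80.3 169
```

Emit:
carry_out(
  commands=[
    [0.5,0.05,-0.1,0.8,0,0,0],
    [0.5,0,0,0.9,0,0,0],
    [0.5,0,0,0.5,0,0,0],
    [0.5,0,0,0,0,0,0],
    [0,0,0,0,0,0,0],
    [0,0,0,0,0,0,0],
    [0,0,0,0,0,0,0],
    [0,0,0,0,0,0,0],
  ],
)

```text
clock: 15.25
position: [0.6482, 0.0387, 0.0654]
ee_rot: [2.245, 2.196, 0.001]
force: [-0.2, 0.2, 0.2]
width: 0.199
gripper_force: 0.0
```

Emit:
carry_out(
  commands=[
    [0,0,0,0,0,0,0],
    [0,-0.3,0,0,0,0,0],
    [0,-0.4,0,0,0,0,0],
    [0,-0.4,0,0,0,0,0],
    [0,-0.4,0,0,0,0,0],
    [0,0,0,0,0,0,0],
  ],
)

```text
clock: 15.85
position: [0.6474, -0.0016, 0.0653]
ee_rot: [2.247, 2.193, 0.0]
force: [1.4, -2.7, 5.8]
width: 0.167
gripper_force: 15.0
```

Emit:
carry_out(
  commands=[
    [0,-0.15,0,0,0,0,0],
    [0,-0.15,0,0,0,0,0],
    [0,-0.15,0,0,0,0,0],
    [0,0,0,0,0,0,0],
    [0,0,0,0,0,0,0],
  ],
)

```text
clock: 16.35
position: [0.6473, -0.0102, 0.0653]
ee_rot: [2.245, 2.196, 0.001]
force: [0.8, 1.4, 7.2]
width: 0.175
gripper_force: 15.0
```

Emit:
carry_out(
  commands=[
    [0,-0.1,0,0,0,0,0],
    [0,-0.05,0,0,0,0,0],
    [0,0,0,0,0,0,0],
    [0,0,0,0,0,0,0],
  ],
)

```text
clock: 16.75
position: [0.6472, -0.0133, 0.0653]
ee_rot: [2.245, 2.197, 0.002]
force: [0.9, 2.0, 6.3]
width: 0.176
gripper_force: 15.0
```

```bash
cat > f.py <<'E'
from w import *
W=lambda red,yel,gr,T,dk:[('flag',yel,(.645,-.155,.07),.055,.078,.05),('foot',T,(.6475,-.085,.05),.074,.09,.03),('jaw/anvil',T,(.645,-.13,.03),.055,.062,.02)]
meas('scene',grab('scene'),W)
E
python3 f.py 2>/dev/null
```

```text
scene flag [ 0.6449 -0.1514  0.0651] rect [ 0.6436 -0.1511] [0.049 0.015] 87.2 92
scene foot [ 0.6514 -0.0902  0.0811] rect [ 0.648  -0.0906] [0.054 0.047] 46.4 221
scene jaw/anvil [ 0.657  -0.1251  0.0589] rect [ 0.6541 -0.1257] [0.03 0.02] 14.0 45
```

Emit:
carry_out(
  commands=[
    [0,-0.1,0,0,0,0,0],
    [0,-0.1,0,0,0,0,0],
    [0,0,0,0,0,0,0],
    [0,0,0,0,0,0,0],
  ],
)

```text
clock: 17.2
position: [0.6471, -0.0173, 0.0653]
ee_rot: [-2.244, -2.198, -0.003]
force: [0.9, 4.3, 8.8]
width: 0.173
gripper_force: 15.0
```

```bash
python3 f.py 2>/dev/null
```

```text
scene flag [ 0.6448 -0.1536  0.0651] rect [ 0.6442 -0.1534] [0.049 0.016] 88.4 94
scene foot [ 0.6506 -0.0947  0.0812] rect [ 0.6495 -0.0951] [0.051 0.044] 90.0 218
scene jaw/anvil [ 0.6585 -0.1279  0.0584] rect [ 0.6565 -0.1288] [0.026 0.019] 20.2 43
```

Emit:
carry_out(
  commands=[
    [0,-0.1,0,0,0,0,0],
    [0,-0.1,0,0,0,0,0],
    [0,0,0,0,0,0,0],
    [0,0,0,0,0,0,0],
    [0,0,0,0,0,0,0],
    [0,0,0,0,0,0,0],
  ],
)

```text
clock: 17.85
position: [0.647, -0.0211, 0.0653]
ee_rot: [-2.243, -2.198, -0.004]
force: [1.0, 7.3, 7.6]
width: 0.174
gripper_force: 15.0
```

```bash
python3 f.py 2>/dev/null
```

```text
scene flag [ 0.6447 -0.158   0.0649] rect [ 0.6443 -0.1589] [0.05  0.016] 89.4 92
scene foot [ 0.6507 -0.0984  0.0815] rect [ 0.6485 -0.0983] [0.044 0.044] 31.8 217
scene jaw/anvil [ 0.6558 -0.1317  0.0586] rect [ 0.6532 -0.1294] [0.034 0.016] 2.6 41
```

Emit:
carry_out(
  commands=[
    [0,0,0,0,0,0,0],
    [0,0,0,0,0,0,0],
    [0,0.1,0,0,0,0,0],
    [0,0.2,0,0,0,0,0],
    [0,0.3,0,0,0,0,0],
    [0,0.4,0,0,0,0,0],
    [0,0.4,0,0,0,0,0],
    [0,0.4,0,0,0,0,0],
  ],
)

```text
clock: 18.7
position: [0.6479, 0.0203, 0.0653]
ee_rot: [2.246, 2.194, 0.0]
force: [1.3, -2.4, 5.5]
width: 0.173
gripper_force: 15.0
```

Emit:
carry_out(
  commands=[
    [0,0.4,0,0,0,0,0],
    [0,0.3,0,0,0,0,0],
    [0,0,0,0,0,0,0],
    [0,0,0,0,0,0,0],
  ],
)

```text
clock: 19.1
position: [0.6484, 0.0392, 0.0653]
ee_rot: [2.245, 2.197, 0.002]
force: [1.0, 2.1, 6.7]
width: 0.171
gripper_force: 15.0
```

Emit:
carry_out(
  commands=[
    [0.5,0,0,0,0,0,0],
    [0.5,0,0,0,0,0,0],
    [0.5,0,0,-1,0,0,0],
    [0.6,0,0,-1,0,0,0],
    [0.9,0,0,-0.4,0,0,0],
    [0.9,0,0,0,0,0,0],
  ],
)

```text
clock: 19.7
position: [0.6484, 0.0385, 0.1257]
ee_rot: [2.245, 2.196, 0.003]
force: [-0.2, 0.3, -0.7]
width: 0.644
gripper_force: 0.0
```

```bash
python3 - <<'E' 2>/dev/null
from w import *
W=lambda red,yel,gr,T,dk:[('foot',T,(.6475,-.085,.05),.074,.09,.03),('tab',red,(.648,.04,.04),.085,.1,.03),('medium',T,(.488,-.413,.05),.064,.078,.024)]
meas('scene',grab('scene'),W); meas('top',grab('top'),W); 
E
python3 go.py .6475 -.091 .044
```

```text
scene foot [ 0.6509 -0.092   0.0812] rect [ 0.6494 -0.0915] [0.048 0.045] 87.1 217
scene tab [nan nan nan] rect [0. 0.] [0. 0.] 0.0 0
scene medium [ 0.4891 -0.4129  0.0695] rect [ 0.487  -0.4136] [0.036 0.034] 34.7 100
top foot [ 0.6479 -0.0898  0.0811] rect [ 0.6491 -0.0903] [0.044 0.046] 52.0 263
top tab [nan nan nan] rect [0. 0.] [0. 0.] 0.0 0
top medium [ 0.4873 -0.4115  0.0688] rect [ 0.4869 -0.4126] [0.034 0.032] 89.2 166
t 19.8 pos [0.6472 0.0387 0.1238] shift [-5.19  0.12  3.19] turn [-0.01 -0.   -0.01] w 0.735 F [-0.4  0.8 -0.8]
```

Emit:
carry_out(
  commands=[
    [0.9,-0.9,0.1,0,0,0,0],
    [0.9,-0.9,0.06,0,0,0,0],
    [0.9,-0.9,0,0,0,0,0],
    [0.9,-0.9,0,0,0,0,0],
    [0.9,-0.9,0,0,0,0,0],
    [0.9,-0.6,0,0,0,0,0],
    [0.9,-0.08,0,0,0,0,0],
    [0.9,0,0,0,0,0,0],
  ],
)

```text
clock: 20.6
position: [0.6486, -0.0905, 0.124]
ee_rot: [-2.245, -2.196, 0.0]
force: [0.1, -0.5, -0.3]
width: 0.901
gripper_force: 0.0
```

Emit:
carry_out(
  commands=[
    [0.9,0,0,0.9,0,0,0],
    [0.9,0,0,0.9,0,0,0],
    [0.9,0,0,0.9,0,0,0],
    [0.9,0,0,0.3,0,0,0],
    [0.9,0,0,0,0,0,0],
    [0.9,0,0,0,0,0,0],
  ],
)

```text
clock: 21.2
position: [0.6496, -0.0904, 0.0505]
ee_rot: [2.245, 2.197, 0.001]
force: [-0.0, -0.6, 0.0]
width: 0.899
gripper_force: 0.0
```

Emit:
carry_out(
  commands=[
    [0.5,0,0,0,0,0,0],
    [0.5,0,0,0,0,0,0],
    [0.5,0,0,0,0,0,0],
    [0.5,0,0,0,0,0,0],
    [0.5,0,0,0,0,0,0],
  ],
)

```text
clock: 21.7
position: [0.649, -0.091, 0.0501]
ee_rot: [2.246, 2.197, 0.0]
force: [-0.6, 0.3, 4.0]
width: 0.609
gripper_force: 15.0
```

```bash
python3 go.py .55 .322 .17
```

```text
t 21.7 pos [ 0.649  -0.091   0.0501] shift [16.43 -4.3  -4.8 ] turn [ 0.   -0.   -0.01] w 0.609 F [-0.6  0.3  4. ]
```

Emit:
carry_out(
  commands=[
    [0.5,0,0,-0.6,0,0,0],
    [0.5,0,0,-1,0,0,0],
    [0.5,0,0,-1,0,0,0],
    [0.5,0,0,-1,0,0,0],
    [0.5,0,0,-1,0,0,0],
    [0.5,0.4,-0.1,-0.3,0,0,0],
    [0.5,0.9,-0.24,0,0,0,0],
    [0.5,0.9,-0.24,0,0,0,0],
  ],
)

```text
clock: 22.5
position: [0.635, -0.0346, 0.1721]
ee_rot: [-2.246, -2.196, -0.0]
force: [-1.2, 0.9, -1.8]
width: 0.603
gripper_force: 15.0
```

Emit:
carry_out(
  commands=[
    [0.5,0.9,-0.24,0,0,0,0],
    [0.5,0.9,-0.24,0,0,0,0],
    [0.5,0.9,-0.24,0,0,0,0],
    [0.5,0.9,-0.24,0,0,0,0],
    [0.5,0.9,-0.24,0,0,0,0],
    [0.5,0.9,-0.24,0,0,0,0],
    [0.5,0.9,-0.24,0,0,0,0],
    [0.5,0.9,-0.24,0,0,0,0],
  ],
)

```text
clock: 23.3
position: [0.5904, 0.1471, 0.1717]
ee_rot: [-2.245, -2.197, 0.001]
force: [0.3, 0.8, -2.7]
width: 0.605
gripper_force: 15.0
```

Emit:
carry_out(
  commands=[
    [0.5,0.9,-0.24,0,0,0,0],
    [0.5,0.9,-0.24,0,0,0,0],
    [0.5,0.9,-0.24,0,0,0,0],
    [0.5,0.9,-0.24,0,0,0,0],
    [0.5,0.9,-0.24,0,0,0,0],
    [0.5,0.9,-0.24,0,0,0,0],
    [0.5,0.6,-0.16,0,0,0,0],
    [0.5,0.2,0,0,0,0,0],
  ],
)

```text
clock: 24.1
position: [0.5535, 0.3038, 0.1716]
ee_rot: [-2.241, -2.2, 0.001]
force: [-1.2, 0.7, -2.3]
width: 0.607
gripper_force: 15.0
```

Emit:
carry_out(
  commands=[
    [0.5,0,0,0,0,0,0],
    [0.5,0,0,0,0,0,0],
  ],
)

```text
clock: 24.3
position: [0.5555, 0.2997, 0.1722]
ee_rot: [2.247, 2.195, -0.001]
force: [0.3, -0.3, -2.8]
width: 0.607
gripper_force: 15.0
```

```bash
python3 go.py .55 .322 .064
```

```text
t 24.3 pos [0.5555 0.2997 0.1722] shift [ 0.89 -0.24  4.33] turn [ 0.    0.01 -0.03] w 0.607 F [ 0.3 -0.3 -2.8]
```

Emit:
carry_out(
  commands=[
    [0.5,0.5,-0.14,0.4,0,0,0],
    [0.5,0.4,-0.1,0.9,0,0,0],
    [0.5,0,0,0.9,0,0,0],
    [0.5,0,0,0.9,0,0,0],
    [0.5,0,0,0.7,0,0,0],
    [0.5,0,0,0.3,0,0,0],
    [0.5,0,0,0.1,0,0,0],
    [0.5,0,0,0,0,0,0],
  ],
)

```text
clock: 25.1
position: [0.5498, 0.3239, 0.0674]
ee_rot: [2.246, 2.196, 0.0]
force: [0.1, -0.2, -2.3]
width: 0.608
gripper_force: 15.0
```

Emit:
carry_out(
  commands=[
    [0.5,0,0,0.06,0,0,0],
    [0.5,0,0,0,0,0,0],
    [0.5,0,0,0,0,0,0],
  ],
)

```text
clock: 25.4
position: [0.5499, 0.3241, 0.0663]
ee_rot: [2.246, 2.197, 0.002]
force: [-0.6, 0.2, -1.3]
width: 0.606
gripper_force: 15.0
```

Emit:
carry_out(
  commands=[
    [0.5,0,0,0.06,0,0,0],
    [0.5,0,0,0.04,0,0,0],
    [0.5,0,0,0,0,0,0],
    [0.5,0,0,0,0,0,0],
  ],
)

```text
clock: 25.8
position: [0.5498, 0.324, 0.0641]
ee_rot: [-2.246, -2.197, -0.001]
force: [-2.0, -0.9, 6.2]
width: 0.606
gripper_force: 15.0
```

Emit:
carry_out(
  commands=[
    [0.7,0,0,0,0,0,0],
    [0.9,0,0,0,0,0,0],
    [0.9,0,0,0,0,0,0],
    [0.9,0,0,-0.7,0,0,0],
    [0.9,0,0,-1,0,0,0],
    [0.9,0,0,-1,0,0,0],
    [0.9,0,0,-1,0,0,0],
    [0.9,-0.4,0,-1,0,0,0],
  ],
)

```text
clock: 26.6
position: [0.5489, 0.3153, 0.1815]
ee_rot: [-2.243, -2.199, -0.001]
force: [0.7, 1.2, 0.8]
width: 0.899
gripper_force: 0.0
```

Emit:
carry_out(
  commands=[
    [0.8,-1,-0.06,-0.3,0,0,0],
    [0.8,-1,-0.06,0,0,0,0],
    [0.8,-1,-0.06,0,0,0,0],
    [0.8,-1,-0.06,0,0,0,0],
    [0.8,-1,-0.06,0,0,0,0],
    [0.8,-1,-0.06,0,0,0,0],
    [0.8,-1,-0.06,0,0,0,0],
    [0.8,-1,-0.06,0,0,0,0],
  ],
)

```text
clock: 27.4
position: [0.5319, 0.1117, 0.1875]
ee_rot: [-2.247, -2.195, 0.002]
force: [0.6, 0.3, 0.0]
width: 0.798
gripper_force: 0.0
```

Emit:
carry_out(
  commands=[
    [0.8,-1,-0.06,0,0,0,0],
    [0.8,-1,-0.06,0,0,0,0],
    [0.8,-1,-0.06,0,0,0,0],
    [0.8,-1,-0.06,0,0,0,0],
    [0.8,-1,-0.06,0,0,0,0],
    [0.8,-1,-0.06,0,0,0,0],
    [0.8,-1,-0.06,0,0,0,0],
    [0.8,-1,-0.06,0,0,0,0],
  ],
)

```text
clock: 28.2
position: [0.515, -0.0876, 0.1876]
ee_rot: [-2.247, -2.195, 0.001]
force: [1.0, -0.1, 0.6]
width: 0.801
gripper_force: 0.0
```

Emit:
carry_out(
  commands=[
    [0.8,-1,-0.06,0,0,0,0],
    [0.8,-1,-0.06,0,0,0,0],
    [0.8,-1,-0.06,0,0,0,0],
    [0.8,-1,-0.06,0,0,0,0],
    [0.8,-1,-0.06,0,0,0,0],
    [0.8,-1,-0.06,0,0,0,0],
    [0.8,-1,-0.06,0,0,0,0],
    [0.8,0,0,0,0,0,0],
  ],
)

```text
clock: 29.0
position: [0.4995, -0.265, 0.1879]
ee_rot: [2.252, 2.189, -0.003]
force: [-0.1, 0.4, 0.8]
width: 0.804
gripper_force: 0.0
```

```bash
python3 go.py .4875 -.4125 .032;  python3 - <<'E' 2>/dev/null
from w import *
W=lambda red,yel,gr,T,dk:[('thick',T,(.55,.323,.05),.088,.105,.03),('medium',T,(.488,-.413,.05),.064,.078,.024),('tab',red,(.647,.0375,.05),.085,.1,.03)]
wmeas('w3.png',W); meas('scene',grab('scene','s3.png'),W); meas('top',grab('top'),W)
E
```

```text
t 29.0 pos [ 0.4995 -0.265   0.1879] shift [-5.91 -0.35  6.24] turn [-0.01  0.02 -0.07] w 0.804 F [-0.1  0.4  0.8]
thick [nan nan nan] rect [0. 0.] [0. 0.] 0.0 0
medium [ 0.4866 -0.4096  0.0708] rect [ 0.4867 -0.4106] [0.029 0.034] 87.4 699
tab [nan nan nan] rect [0. 0.] [0. 0.] 0.0 0
scene thick [0.5531 0.3206 0.0952] rect [0.5509 0.3216] [0.048 0.045] 4.6 189
scene medium [ 0.4888 -0.4134  0.0698] rect [ 0.4875 -0.4139] [0.036 0.032] 11.2 98
scene tab [0.6507 0.0358 0.0926] rect [0.6499 0.0361] [0.022 0.016] 88.9 60
top thick [0.5502 0.3229 0.0952] rect [0.5518 0.3236] [0.044 0.047] 81.7 285
top medium [nan nan nan] rect [0. 0.] [0. 0.] 0.0 0
top tab [0.6481 0.0366 0.0917] rect [0.6485 0.0377] [0.02  0.015] 89.5 39
```

View pics/s3.png

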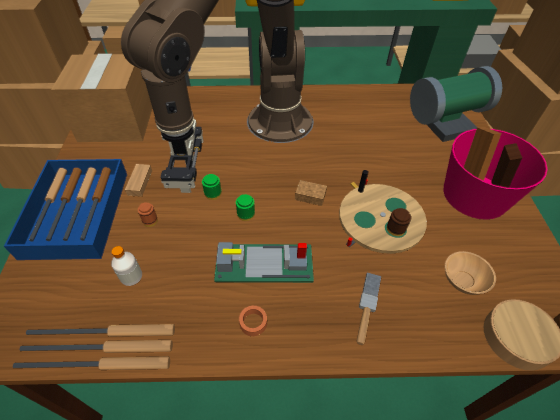

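The thick foot stands upright on its patch at (400,222), the jaw is open with the tab at (302,250), and the medium foot is untouched at (147,213). Next is the medium foot.

Emit:
carry_out(
  commands=[
    [0.8,-0.9,-0.08,0,0,0,-0.07],
    [0.8,-0.9,-0.07,0,0,0,0],
    [0.8,-0.9,-0.05,0,0,0,0],
    [0.8,-0.9,-0.05,0,0,0,0],
    [0.8,-0.9,-0.05,0,0,0,0],
    [0.8,-0.9,-0.05,0,0,0,0],
    [0.8,-0.5,0,0,0,0,0],
    [0.8,0,0,0,0,0,0],
  ],
)

```text
clock: 29.95
position: [0.4905, -0.4084, 0.188]
ee_rot: [-2.24, -2.203, 0.001]
force: [-0.1, 0.2, -0.0]
width: 0.801
gripper_force: 0.0
```

Emit:
carry_out(
  commands=[
    [0.8,0,0,1,0,0,0],
    [0.8,0,0,1,0,0,0],
    [0.8,0,0,1,0,0,0],
    [0.8,0,0,0.4,0,0,0],
    [0.8,0,0,0,0,0,0],
    [0.8,0,0,0,0,0,0],
  ],
)

```text
clock: 30.55
position: [0.4916, -0.4073, 0.1041]
ee_rot: [2.237, 2.205, 0.001]
force: [-0.7, -0.2, 0.6]
width: 0.801
gripper_force: 0.0
```

```bash
python3 go.py .4875 -.4125 .032
```

```text
t 30.6 pos [ 0.4916 -0.4073  0.1041] shift [-0.21 -0.16  2.88] turn [0.01 0.   0.06] w 0.801 F [-0.7 -0.2  0.6]
```

Emit:
carry_out(
  commands=[
    [0.8,-0.2,-0.16,0.2,0,0,0.06],
    [0.8,0,0,1,0,0,0],
    [0.8,0,0,1,0,0,0],
    [0.8,0,0,0.6,0,0,0],
    [0.8,0,0,0,0,0,0],
    [0.8,0,0,0,0,0,0],
  ],
)

```text
clock: 31.15
position: [0.487, -0.4131, 0.0339]
ee_rot: [2.245, 2.197, -0.0]
force: [0.5, 0.2, -0.8]
width: 0.797
gripper_force: 0.0
```

Emit:
carry_out(
  commands=[
    [0.4,0,0,0,0,0,0],
    [0.4,0,0,0,0,0,0],
    [0.4,0,0,0,0,0,0],
    [0.4,0,0,0,0,0,0],
    [0.4,0,0,0,0,0,0],
    [0.4,0,0,0,0,0,0],
  ],
)

```text
clock: 31.75
position: [0.4871, -0.4127, 0.0336]
ee_rot: [2.244, 2.197, 0.0]
force: [-0.4, 1.5, 4.9]
width: 0.5
gripper_force: 15.0
```

```bash
python3 go.py .6467 -.0796 .2
```

```text
t 31.8 pos [ 0.4871 -0.4127  0.0336] shift [13.45  6.1  -6.65] turn [ 0.01  0.   -0.  ] w 0.5 F [-0.4  1.5  4.9]
```

Emit:
carry_out(
  commands=[
    [0.4,0,0,-0.6,0,0,0],
    [0.4,0,0,-1,0,0,0],
    [0.4,0,0,-1,0,0,0],
    [0.4,0,0,-1,0,0,0],
    [0.4,0,0,-1,0,0,0],
    [0.4,0.4,0.2,-0.8,0,0,0],
    [0.4,0.9,0.4,0,0,0,0],
    [0.4,0.9,0.4,0,0,0,0],
  ],
)

```text
clock: 32.55
position: [0.5132, -0.3582, 0.1699]
ee_rot: [2.245, 2.195, 0.001]
force: [-0.0, 0.4, -1.9]
width: 0.498
gripper_force: 15.0
```

Emit:
carry_out(
  commands=[
    [0.4,0.9,0.42,0,0,0,0],
    [0.4,0.9,0.42,0,0,0,0],
    [0.4,0.9,0.42,0,0,0,0],
    [0.4,0.9,0.42,0,0,0,0],
    [0.4,0.9,0.42,0,0,0,0],
    [0.4,0.9,0.42,0,0,0,0],
    [0.4,0.9,0.42,0,0,0,0],
    [0.4,0.9,0.42,0,0,0,0],
  ],
)

```text
clock: 33.35
position: [0.601, -0.179, 0.169]
ee_rot: [2.245, 2.198, 0.0]
force: [-0.4, -0.6, -1.4]
width: 0.499
gripper_force: 15.0
```

Emit:
carry_out(
  commands=[
    [0.4,0.9,0.42,0,0,0,0],
    [0.4,0.9,0.42,0,0,0,0],
    [0.4,0.9,0.42,0,0,0,0],
    [0.4,0.6,0.3,0,0,0,0],
    [0.4,0.2,0.1,0,0,0,0],
    [0.4,0,0,0,0,0,0],
    [0.4,0,0,0,0,0,0],
  ],
)

```text
clock: 34.05
position: [0.6436, -0.095, 0.1684]
ee_rot: [2.246, 2.196, -0.001]
force: [-0.6, 0.2, -1.1]
width: 0.5
gripper_force: 15.0
```

```bash
python3 go.py .6467 -.0796 .0455
```

```text
t 34.0 pos [ 0.6436 -0.095   0.1684] shift [0.62 0.11 4.92] turn [-0.    0.01 -0.02] w 0.5 F [-0.6  0.2 -1.1]
```

Emit:
carry_out(
  commands=[
    [0.4,0.4,0.1,0,0,0,0],
    [0.4,0.22,0,0.9,0,0,0],
    [0.4,0,0,0.9,0,0,0],
    [0.4,0,0,0.9,0,0,0],
    [0.4,0,0,0.9,0,0,0],
    [0.4,0,0,0.7,0,0,0],
    [0.4,0,0,0.4,0,0,0],
    [0.4,0,0,0.2,0,0,0],
  ],
)

```text
clock: 34.85
position: [0.6464, -0.0779, 0.0451]
ee_rot: [-2.244, -2.197, 0.001]
force: [-8.9, 1.1, 21.2]
width: 0.5
gripper_force: 15.0
```

Emit:
carry_out(
  commands=[
    [0.4,0,0,0,0,0,0],
    [0.4,0,0,0,0,0,0],
    [0.4,0,0,0.04,0,0,0],
    [0.4,0,0,0,0,0,0],
  ],
)

```text
clock: 35.25
position: [0.6473, -0.0778, 0.0451]
ee_rot: [2.244, 2.198, 0.001]
force: [0.6, 0.7, 0.1]
width: 0.499
gripper_force: 15.0
```

Emit:
carry_out(
  commands=[
    [0.6,0,0,0,0,0,0],
    [0.8,0,0,0,0,0,0],
    [0.8,0,0,0,0,0,0],
    [0.8,0,0,-0.6,0,0,0],
    [0.8,0,0,-1,0,0,0],
    [0.8,0,0,-1,0,0,0],
    [0.8,0,0,-0.5,0,0,0],
    [0.7,0.6,0,0,0,0,0],
  ],
)

```text
clock: 36.05
position: [0.6485, -0.0655, 0.125]
ee_rot: [2.246, 2.191, 0.003]
force: [0.4, -0.2, -0.4]
width: 0.753
gripper_force: 0.0
```

Emit:
carry_out(
  commands=[
    [0.6,1,0,0,0,0,0],
    [0.5,1,0,0,0,0,0],
    [0.5,1,0,0,0,0,0],
    [0.5,0.8,0,0,0,0,0],
    [0.5,0.2,0,0,0,0,0],
    [0.5,0,0,0,0,0,0],
    [0.5,0,0,0,0,0,0],
  ],
)

```text
clock: 36.75
position: [0.6491, 0.036, 0.1219]
ee_rot: [2.246, 2.197, -0.002]
force: [-0.3, -0.2, 0.7]
width: 0.497
gripper_force: 0.0
```

```bash
python3 go.py .6478 .0375 .063;  python3 - <<'E' 2>/dev/null
from w import *
W=lambda red,yel,gr,T,dk:[('foot',T,(.6475,-.078,.04),.074,.09,.03),('flag',yel,(.645,-.155,.07),.055,.078,.05)]
meas('scene',grab('scene'),W)
E
```

```text
t 36.8 pos [0.6491 0.036  0.1219] shift [ 0.06 -0.05  2.36] turn [-0.01  0.01 -0.01] w 0.497 F [-0.3 -0.2  0.7]
scene foot [ 0.6498 -0.0798  0.0811] rect [ 0.6498 -0.079 ] [0.037 0.04 ] 0.9 136
scene flag [ 0.6447 -0.1515  0.0649] rect [ 0.6446 -0.1511] [0.049 0.015] 88.5 92
```

Emit:
carry_out(
  commands=[
    [0.5,0.05,-0.06,0.8,0,0,0],
    [0.5,0,0,1,0,0,0],
    [0.5,0,0,0.5,0,0,0],
    [0.5,0,0,0,0,0,0],
    [0,0,0,0,0,0,0],
    [0,0,0,0,0,0,0],
    [0,0,0,0,0,0,0],
    [0,0,0,0,0,0,0],
  ],
)

```text
clock: 37.6
position: [0.6484, 0.0385, 0.0655]
ee_rot: [2.244, 2.198, 0.002]
force: [-0.2, 0.6, -0.3]
width: 0.203
gripper_force: 0.0
```

Emit:
carry_out(
  commands=[
    [0,0,0,0,0,0,0],
    [0,-0.3,0,0,0,0,0],
    [0,-0.4,0,0,0,0,0],
    [0,-0.4,0,0,0,0,0],
    [0,-0.4,0,0,0,0,0],
    [0,-0.2,0,0,0,0,0],
    [0,0,0,0,0,0,0],
  ],
)

```text
clock: 38.3
position: [0.6474, -0.0055, 0.0653]
ee_rot: [2.245, 2.196, 0.0]
force: [-1.5, -1.7, 6.5]
width: 0.171
gripper_force: 15.0
```

Emit:
carry_out(
  commands=[
    [0,-0.15,0,0,0,0,0],
    [0,-0.15,0,0,0,0,0],
    [0,-0.15,0,0,0,0,0],
    [0,-0.1,0,0,0,0,0],
    [0,0,0,0,0,0,0],
    [0,0,0,0,0,0,0],
  ],
)

```text
clock: 38.9
position: [0.6471, -0.0176, 0.0653]
ee_rot: [2.244, 2.198, 0.001]
force: [-1.3, 0.9, 6.8]
width: 0.175
gripper_force: 15.0
```

```bash
python3 f.py 2>/dev/null
```

```text
scene flag [ 0.6448 -0.1514  0.0651] rect [ 0.6443 -0.1509] [0.015 0.049] 1.1 92
scene foot [ 0.6499 -0.0891  0.081 ] rect [ 0.648  -0.0886] [0.035 0.042] 15.4 139
scene jaw/anvil [ 0.6544 -0.1258  0.0587] rect [ 0.6527 -0.1256] [0.031 0.022] 25.9 44
```

Emit:
carry_out(
  commands=[
    [0,-0.15,0,0,0,0,0],
    [0,-0.15,0,0,0,0,0],
    [0,-0.1,0,0,0,0,0],
    [0,0,0,0,0,0,0],
    [0,0,0,0,0,0,0],
  ],
)

```text
clock: 39.45
position: [0.6469, -0.0268, 0.0653]
ee_rot: [-2.244, -2.198, -0.002]
force: [-2.3, 2.7, 7.6]
width: 0.178
gripper_force: 15.0
```

```bash
python3 f.py 2>/dev/null
```

```text
scene flag [ 0.6447 -0.1534  0.0649] rect [ 0.6444 -0.1541] [0.052 0.017] 83.8 95
scene foot [ 0.6496 -0.0985  0.0809] rect [ 0.648  -0.0992] [0.041 0.038] 80.5 141
scene jaw/anvil [ 0.6581 -0.1275  0.0588] rect [ 0.6559 -0.1286] [0.03  0.018] 16.0 43
```

Emit:
carry_out(
  commands=[
    [0,-0.1,0,0,0,0,0],
    [0,-0.1,0,0,0,0,0],
    [0,0,0,0,0,0,0],
    [0,0,0,0,0,0,0],
    [0,0,0,0,0,0,0],
    [0,0,0,0,0,0,0],
  ],
)

```text
clock: 40.1
position: [0.6468, -0.0303, 0.0653]
ee_rot: [-2.242, -2.199, -0.003]
force: [-1.4, 6.0, 9.2]
width: 0.174
gripper_force: 15.0
```

```bash
python3 f.py 2>/dev/null
```

```text
scene flag [ 0.6447 -0.1563  0.065 ] rect [ 0.6454 -0.1562] [0.049 0.015] 88.6 94
scene foot [ 0.6495 -0.1018  0.0813] rect [ 0.6491 -0.1035] [0.036 0.037] 24.7 133
scene jaw/anvil [ 0.6567 -0.1303  0.0591] rect [ 0.6543 -0.131 ] [0.03  0.021] 24.3 48
```

Emit:
carry_out(
  commands=[
    [0,-0.08,0,0,0,0,0],
    [0,0,0,0,0,0,0],
    [0,0,0,0,0,0,0],
    [0,0,0,0,0,0,0],
    [0,0,0,0,0,0,0],
    [0,0,0,0,0,0,0],
  ],
)

```text
clock: 40.75
position: [0.6468, -0.0317, 0.0653]
ee_rot: [-2.241, -2.199, -0.004]
force: [-2.0, 8.1, 10.2]
width: 0.174
gripper_force: 15.0
```

Emit:
carry_out(
  commands=[
    [0,0.1,0,0,0,0,0],
    [0,0.2,0,0,0,0,0],
    [0,0.3,0,0,0,0,0],
    [0,0.4,0,0,0,0,0],
    [0,0.4,0,0,0,0,0],
    [0,0.4,0,0,0,0,0],
    [0,0.4,0,0,0,0,0],
    [0,0.4,0,0,0,0,0],
  ],
)

```text
clock: 41.55
position: [0.6482, 0.0297, 0.0653]
ee_rot: [2.244, 2.196, -0.0]
force: [-0.3, -3.6, 6.1]
width: 0.175
gripper_force: 15.0
```

Emit:
carry_out(
  commands=[
    [0,0.3,0,0,0,0,0],
    [0,0.1,0,0,0,0,0],
    [0,0,0,0,0,0,0],
    [0,0,0,0,0,0,0],
  ],
)

```text
clock: 41.95
position: [0.6483, 0.0387, 0.0653]
ee_rot: [2.244, 2.196, -0.001]
force: [-0.8, -3.5, 7.1]
width: 0.173
gripper_force: 15.0
```

Emit:
carry_out(
  commands=[
    [0.5,0,0,0,0,0,0],
    [0.5,0,0,0,0,0,0],
    [0.5,0,0,-1,0,0,0],
    [0.6,0,0,-1,0,0,0],
    [0.8,0,0,-0.4,0,0,0],
    [0.8,0,0,0,0,0,0],
  ],
)

```text
clock: 42.55
position: [0.6488, 0.0405, 0.1258]
ee_rot: [2.243, 2.198, 0.003]
force: [-0.2, 0.8, 0.1]
width: 0.643
gripper_force: 0.0
```

```bash
python3 - <<'E' 2>/dev/null
from w import *
W=lambda red,yel,gr,T,dk:[('foot',T,(.6475,-.095,.05),.074,.09,.03),('thick',T,(.55,.323,.05),.088,.105,.03),('flag',yel,(.645,-.155,.07),.055,.078,.05)]
meas('scene',grab('scene'),W); meas('top',grab('top'),W); 
E
python3 go.py .648 -.097 .05
```

```text
scene foot [ 0.6496 -0.0969  0.081 ] rect [ 0.6495 -0.0964] [0.036 0.035] 41.0 137
scene thick [0.5531 0.3211 0.0951] rect [0.5516 0.322 ] [0.045 0.049] 57.5 188
scene flag [ 0.6447 -0.1514  0.0648] rect [ 0.6446 -0.151 ] [0.016 0.049] 1.5 91
top foot [ 0.6471 -0.0945  0.0809] rect [ 0.6485 -0.0941] [0.036 0.036] 21.5 167
top thick [nan nan nan] rect [0. 0.] [0. 0.] 0.0 0
top flag [ 0.6447 -0.1489  0.0644] rect [ 0.6455 -0.1495] [0.045 0.014] 87.4 102
t 42.6 pos [0.6475 0.0406 0.1238] shift [-5.5   0.13  2.95] turn [-0.01 -0.    0.  ] w 0.729 F [-0.1 -0.2 -0.9]
```

Emit:
carry_out(
  commands=[
    [0.8,-0.9,0.1,0,0,0,0],
    [0.8,-0.9,0,0,0,0,0],
    [0.8,-0.9,0,0,0,0,0],
    [0.8,-0.9,0,0,0,0,0],
    [0.8,-0.9,0,0,0,0,0],
    [0.8,-0.7,0,0,0,0,0],
    [0.8,-0.25,0,0,0,0,0],
    [0.8,0,0,0,0,0,0],
  ],
)

```text
clock: 43.45
position: [0.6473, -0.0968, 0.1241]
ee_rot: [-2.246, -2.196, 0.001]
force: [0.7, 0.5, -0.2]
width: 0.802
gripper_force: 0.0
```

Emit:
carry_out(
  commands=[
    [0.8,0,0,0.9,0,0,0],
    [0.8,0,0,0.9,0,0,0],
    [0.8,0,0,0.9,0,0,0],
    [0.8,0,0,0.3,0,0,0],
    [0.8,0,0,0,0,0,0],
    [0.8,0,0,0,0,0,0],
  ],
)

```text
clock: 44.05
position: [0.6483, -0.0956, 0.0505]
ee_rot: [2.244, 2.198, 0.001]
force: [-0.8, -0.8, -0.3]
width: 0.796
gripper_force: 0.0
```

Emit:
carry_out(
  commands=[
    [0.4,0,0,0,0,0,0],
    [0.4,0,0,0,0,0,0],
    [0.4,0,0,0,0,0,0],
    [0.4,0,0,0,0,0,0],
    [0.4,0,0,0,0,0,0],
    [0.4,0,0,0,0,0,0],
  ],
)

```text
clock: 44.65
position: [0.6478, -0.0961, 0.0501]
ee_rot: [2.245, 2.198, 0.001]
force: [-1.5, 0.1, 3.8]
width: 0.494
gripper_force: 15.0
```

```bash
python3 go.py .514 .238 .17
```

```text
t 44.6 pos [ 0.6478 -0.0961  0.0501] shift [13.25 -5.63 -4.8 ] turn [ 0. -0. -0.] w 0.494 F [-1.5  0.1  3.8]
```

Emit:
carry_out(
  commands=[
    [0.4,0,0,-0.6,0,0,0],
    [0.4,0,0,-1,0,0,0],
    [0.4,0,0,-1,0,0,0],
    [0.4,0,0,-1,0,0,0],
    [0.4,0,0,-1,0,0,0],
    [0.4,0.4,-0.1,-0.2,0,0,0],
    [0.4,0.9,-0.4,0,0,0,0],
    [0.4,0.9,-0.4,0,0,0,0],
  ],
)

```text
clock: 45.45
position: [0.6256, -0.0396, 0.1695]
ee_rot: [-2.245, -2.197, 0.0]
force: [0.0, 0.4, -1.8]
width: 0.496
gripper_force: 15.0
```

Emit:
carry_out(
  commands=[
    [0.4,0.9,-0.4,0,0,0,0],
    [0.4,0.9,-0.4,0,0,0,0],
    [0.4,0.9,-0.4,0,0,0,0],
    [0.4,0.9,-0.4,0,0,0,0],
    [0.4,0.9,-0.4,0,0,0,0],
    [0.4,0.9,-0.4,0,0,0,0],
    [0.4,0.9,-0.4,0,0,0,0],
    [0.4,0.9,-0.4,0,0,0,0],
  ],
)

```text
clock: 46.25
position: [0.5487, 0.1425, 0.1692]
ee_rot: [-2.244, -2.198, 0.001]
force: [0.7, 1.0, -1.0]
width: 0.495
gripper_force: 15.0
```

Emit:
carry_out(
  commands=[
    [0.4,0.9,-0.4,0,0,0,0],
    [0.4,0.9,-0.4,0,0,0,0],
    [0.4,0.9,-0.4,0,0,0,0],
    [0.4,0.6,-0.2,0,0,0,0],
    [0.4,0.4,-0.1,0,0,0,0],
    [0.4,0,0,0,0,0,0],
    [0.4,0,0,0,0,0,0],
  ],
)

```text
clock: 46.95
position: [0.515, 0.2333, 0.1697]
ee_rot: [2.245, 2.197, -0.0]
force: [0.8, 0.2, -1.8]
width: 0.495
gripper_force: 15.0
```

```bash
python3 go.py .514 .238 .064
```

```text
t 47.0 pos [0.515  0.2333 0.1697] shift [ 0.19 -0.04  4.23] turn [ 0.    0.01 -0.01] w 0.495 F [ 0.8  0.2 -1.8]
```

Emit:
carry_out(
  commands=[
    [0.4,0.18,-0.04,0.6,0,0,0],
    [0.4,0,0,0.9,0,0,0],
    [0.4,0,0,0.9,0,0,0],
    [0.4,0,0,0.8,0,0,0],
    [0.4,0,0,0.5,0,0,0],
    [0.4,0,0,0.3,0,0,0],
    [0.4,0,0,0.1,0,0,0],
    [0.4,0,0,0,0,0,0],
  ],
)

```text
clock: 47.75
position: [0.5141, 0.2386, 0.0675]
ee_rot: [2.245, 2.197, 0.001]
force: [-0.1, 0.6, -1.5]
width: 0.494
gripper_force: 15.0
```

Emit:
carry_out(
  commands=[
    [0.4,0,0,0.06,0,0,0],
    [0.4,0,0,0.05,0,0,0],
    [0.4,0,0,0,0,0,0],
    [0.4,0,0,0,0,0,0],
  ],
)

```text
clock: 48.15
position: [0.5138, 0.2389, 0.0647]
ee_rot: [-2.245, -2.198, -0.001]
force: [-0.1, -0.2, -2.9]
width: 0.498
gripper_force: 15.0
```

Emit:
carry_out(
  commands=[
    [0.4,0,0,0.06,0,0,0],
    [0.4,0,0,0.04,0,0,0],
    [0.4,0,0,0,0,0,0],
    [0.4,0,0,0,0,0,0],
  ],
)

```text
clock: 48.55
position: [0.5145, 0.2393, 0.0634]
ee_rot: [-2.245, -2.198, -0.004]
force: [-3.3, -0.8, 14.6]
width: 0.497
gripper_force: 15.0
```

Emit:
carry_out(
  commands=[
    [0.6,0,0,0,0,0,0],
    [0.8,0,0,0,0,0,0],
    [0.8,0,0,0,0,0,0],
    [0.8,0,0,-0.7,0,0,0],
    [0.8,0,0,-1,0,0,0],
    [0.8,0,0,-1,0,0,0],
    [0.8,0,0,-1,0,0,0],
    [0.8,0,0,-1,0,0,0],
  ],
)

```text
clock: 49.35
position: [0.5135, 0.2387, 0.1803]
ee_rot: [2.245, 2.198, -0.001]
force: [0.2, 0.1, 0.0]
width: 0.799
gripper_force: 0.0
```

Emit:
carry_out(
  commands=[
    [0.8,0,-0.9,0,0,0,0],
    [0.8,0,-0.9,0,0,0,0],
    [0.8,0,-0.9,0,0,0,0],
    [0.7,0,-0.9,0,0,0,0],
    [0.5,0,-0.7,0,0,0,0],
    [0.5,0,-0.3,0,0,0,0],
    [0.5,0,0,0,0,0,0],
    [0.5,0,0,0,0,0,0],
  ],
)

```text
clock: 50.15
position: [0.3995, 0.2414, 0.1797]
ee_rot: [2.245, 2.198, 0.001]
force: [0.4, 0.3, -0.1]
width: 0.504
gripper_force: 0.0
```

```bash
python3 - <<'E' 2>/dev/null
from w import *
W=lambda red,yel,gr,T,dk:[('thick',T,(.55,.323,.05),.088,.105,.03),('medium',T,(.514,.238,.045),.088,.105,.03),('post',T,(.398,.2437,.03),.1,.12,.018),('tab',red,(.647,.0375,.05),.085,.1,.03)]
wmeas('w4.png',W); meas('scene',grab('scene','s4.png'),W)
E
python3 go.py .398 .2437 .079
```

```text
thick [0.5465 0.324  0.0964] rect [0.5466 0.3237] [0.055 0.051] 83.7 3340
medium [0.5123 0.2401 0.0962] rect [0.5123 0.2388] [0.044 0.041] 70.4 1528
post [0.3967 0.2443 0.1112] rect [0.3967 0.243 ] [0.017 0.017] 46.1 438
tab [nan nan nan] rect [0. 0.] [0. 0.] 0.0 0
scene thick [0.5522 0.3216 0.0952] rect [0.5501 0.3218] [0.047 0.043] 0.5 181
scene medium [0.5179 0.2365 0.0949] rect [0.5159 0.2351] [0.038 0.038] 70.5 114
scene post [0.399  0.2414 0.1086] rect [0.3982 0.2418] [0.016 0.016] 88.8 35
scene tab [0.6505 0.0358 0.0928] rect [0.6486 0.0364] [0.022 0.017] 89.7 57
t 50.2 pos [0.3997 0.2412 0.1796] shift [ 0.1  -0.07  4.02] turn [ 0.01  0.   -0.01] w 0.499 F [-0.   0.2  0.3]
```

View pics/s4.png

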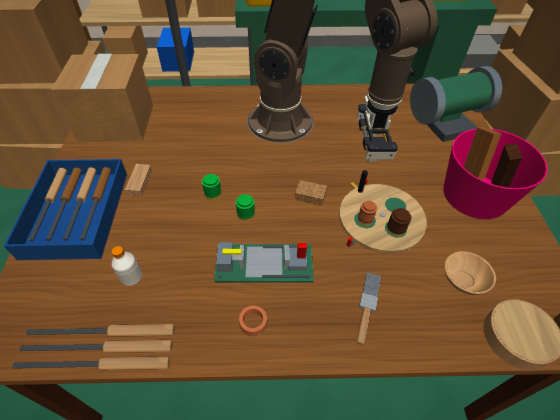

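Both feet stand upright on the disc, thick at (400,222) and medium at (368,211), with the post at (363,180). I grip the post.

Emit:
carry_out(
  commands=[
    [0.5,0.1,-0.08,0.9,0,0,0],
    [0.5,0,0,0.9,0,0,0],
    [0.5,0,0,0.9,0,0,0],
    [0.5,0,0,0.9,0,0,0],
    [0.5,0,0,0.4,0,0,0],
    [0.5,0,0,0,0,0,0],
    [0,0,0,0,0,0,0],
    [0,0,0,0,0,0,0],
  ],
)

```text
clock: 51.05
position: [0.3975, 0.2442, 0.0804]
ee_rot: [2.245, 2.198, 0.003]
force: [0.1, 0.2, -0.2]
width: 0.375
gripper_force: 0.0
```

Emit:
carry_out(
  commands=[
    [0,0,0,0,0,0,0],
    [0,0,0,0,0,0,0],
    [0,0,0,0,0,0,0],
  ],
  squeeze=12,
)

```text
clock: 51.35
position: [0.3967, 0.2441, 0.08]
ee_rot: [-2.244, -2.198, -0.001]
force: [-2.2, 0.3, 6.9]
width: 0.194
gripper_force: 12.0
```

```bash
python3 go.py .3975 .2435 .079; python3 -c "
from h import *; print(np.round(arm.observe()['joints'],2))"
```

```text
t 51.4 pos [0.3967 0.2441 0.08  ] shift [-0.02  0.03  0.04] turn [ 0.   -0.01  0.  ] w 0.194 F [-2.2  0.3  6.9]
[-1.1   0.41  0.56  2.15 -0.35  0.67 -0.31]
```

Gripped (18 mm). Start the swing.

Emit:
carry_out(
  commands=[
    [0,-0.08,0.04,0,0,0,-0.2],
    [0,-0.16,0.09,0,0,0,-0.4],
    [0,-0.16,0.09,0,0,0,-0.4],
    [0,-0.23,0.14,0,0,0,-0.6],
    [0,-0.23,0.14,0,0,0,-0.6],
    [0,-0.23,0.14,0,0,0,-0.6],
    [0,-0.16,0.09,0,0,0,-0.4],
    [0,0,0,0,0,0,0],
  ],
)

```text
clock: 52.15
position: [0.4187, 0.2145, 0.08]
ee_rot: [-1.865, -2.528, -0.001]
force: [-2.4, -1.7, 8.8]
width: 0.19
gripper_force: 12.0
```

```bash
cat > d.py <<'E'
from h import *; from scipy.spatial.transform import Rotation as R
o=arm.observe(); p=o['position'][:2]-[.497,.2948]; X=R.from_rotvec(o['ee_rot']).as_matrix()[:,0]
print('post angle',np.degrees(np.arctan2(p[1],p[0]))%360,'r',np.hypot(*p),'tool yaw',np.degrees(np.arctan2(X[1],X[0]))-90,'F',np.round(o['force'],1),'j',np.round(o['joints'],2))
E
python3 d.py
```

```text
post angle 225.72198949143564 r 0.11217059157711608 tool yaw 17.155058028089968 F [-2.4 -1.7  8.8] j [-0.95  0.4   0.47  2.14 -0.29  0.66  0.02]
```

Emit:
carry_out(
  commands=[
    [0,-0.16,0.09,0,0,0,-0.4],
    [0,-0.23,0.14,0,0,0,-0.6],
    [0,-0.23,0.14,0,0,0,-0.6],
    [0,-0.23,0.14,0,0,0,-0.6],
    [0,-0.23,0.14,0,0,0,-0.6],
    [0,-0.23,0.14,0,0,0,-0.6],
    [0,-0.23,0.14,0,0,0,-0.6],
    [0,-0.16,0.09,0,0,0,-0.4],
  ],
)

```text
clock: 52.95
position: [0.4605, 0.189, 0.08]
ee_rot: [-1.267, -2.874, 0.001]
force: [-3.2, -2.2, 10.8]
width: 0.191
gripper_force: 12.0
```

Emit:
carry_out(
  commands=[
    [0,0,0,0,0,0,0],
  ],
)

```text
clock: 53.05
position: [0.4611, 0.1889, 0.0799]
ee_rot: [1.269, 2.873, -0.0]
force: [-1.1, -4.1, 8.7]
width: 0.19
gripper_force: 12.0
```

```bash
python3 d.py
```

```text
post angle 251.2805953685049 r 0.11185570378552386 tool yaw 42.33342790339864 F [-1.1 -4.1  8.7] j [-0.76  0.43  0.34  2.06 -0.22  0.68  0.47]
```

Emit:
carry_out(
  commands=[
    [0,-0.16,0.09,0,0,0,-0.4],
    [0,-0.23,0.14,0,0,0,-0.6],
    [0,-0.23,0.14,0,0,0,-0.6],
    [0,-0.23,0.14,0,0,0,-0.6],
    [0,-0.23,0.14,0,0,0,-0.6],
    [0,-0.23,0.14,0,0,0,-0.6],
    [0,-0.16,0.09,0,0,0,-0.4],
    [0,-0.16,0.09,0,0,0,-0.4],
  ],
)

```text
clock: 53.85
position: [0.5075, 0.1839, 0.08]
ee_rot: [0.641, 3.075, -0.001]
force: [-3.1, -2.6, 8.9]
width: 0.194
gripper_force: 12.0
```

Emit:
carry_out(
  commands=[
    [0,-0.16,0.09,0,0,0,-0.4],
    [0,-0.16,0.09,0,0,0,-0.4],
    [0,-0.16,0.09,0,0,0,-0.4],
    [0,-0.16,0.09,0,0,0,-0.4],
    [0,-0.16,0.09,0,0,0,-0.4],
    [0,-0.08,0.04,0,0,0,-0.2],
    [0,0,0,0,0,0,0],
    [0,0,0,0,0,0,0],
  ],
)

```text
clock: 54.65
position: [0.5325, 0.1895, 0.08]
ee_rot: [0.301, 3.126, 0.001]
force: [0.1, -0.1, 5.2]
width: 0.191
gripper_force: 12.0
```

```bash
python3 d.py
```

```text
post angle 288.6301015192662 r 0.11110871142100641 tool yaw 78.99632917568476 F [ 0.1 -0.1  5.2] j [-0.56  0.5   0.17  1.89 -0.12  0.75  1.05]
```

Emit:
carry_out(
  commands=[
    [0,-0.16,0.09,0,0,0,-0.4],
    [0,-0.16,0.09,0,0,0,-0.4],
    [0,-0.16,0.09,0,0,0,-0.4],
    [0,-0.08,0.04,0,0,0,-0.2],
    [0,-0.08,0.04,0,0,0,-0.2],
    [0,0,0,0,0,0,0],
    [0,0,0,0,0,0,0],
  ],
)

```text
clock: 55.35
position: [0.545, 0.1929, 0.0784]
ee_rot: [-0.052, -3.133, 0.007]
force: [-11.7, -7.0, 8.4]
width: 0.195
gripper_force: 12.0
```

```bash
python3 d.py
```

```text
post angle 295.2204752022482 r 0.1126013610109427 tool yaw 88.0799127842485 F [-11.7  -7.    8.4] j [-0.52  0.53  0.12  1.85 -0.09  0.78  1.19]
```

Emit:
carry_out(
  commands=[
    [0.3,0,0,0,0,0,0],
    [0.4,0,0,0,0,0,0],
    [0.4,0,0,0,0,0,0],
    [0.4,0,0,-0.6,0,0,0],
    [0.4,0,0,-1,0,0,0],
    [0.4,0,0,-1,0,0,0],
    [0.4,0,0,-1,0,0,0],
    [0.4,0,0,-1,0,0,0],
  ],
)

```text
clock: 56.15
position: [0.5492, 0.1959, 0.1956]
ee_rot: [0.05, 3.141, 0.0]
force: [-0.0, -0.1, 0.4]
width: 0.402
gripper_force: 0.0
```

Emit:
carry_out(
  commands=[
    [0.4,0,-1,0,0,0,0],
    [0.4,0,-1,0,0,0,0],
    [0.4,0,-1,0,0,0,0],
    [0.4,0,-1,0,0,0,0],
    [0.4,0,-1,0,0,0,0],
    [0.4,0,-1,0,0,0,0],
    [0.4,0,-1,0,0,0,0],
    [0.4,0,0,0,0,0,0],
  ],
)

```text
clock: 56.95
position: [0.5436, 0.0166, 0.1948]
ee_rot: [0.058, 3.14, -0.003]
force: [0.1, 0.0, 1.1]
width: 0.398
gripper_force: 0.0
```

```bash
python3 - <<'E' 2>/dev/null
from w import *
W=lambda red,yel,gr,T,dk:[('top thick+med',T,(.52,.31,.1),.088,.1,.1),('post',T,(.547,.194,.04),.103,.12,.018),('disc',T,(.497,.2948,.16),.022,.03,.142),('tab',red,(.647,.0375,.05),.085,.1,.03),
('seat empty',gr,(.45,.26,.08),.02,.033,.04),('block',T,(.395,.086,.08),.03,.04,.06)]
meas('top',grab('top','t5.png'),W); meas('scene',grab('scene','s5.png'),W)
E
python3 d.py
```

```text
top top thick+med [0.5007 0.3351 0.0952] rect [0.5086 0.3328] [0.049 0.134] 69.5 467
top post [nan nan nan] rect [0. 0.] [0. 0.] 0.0 0
top disc [0.4966 0.3149 0.0259] rect [0.5023 0.3311] [0.188 0.259] 81.7 4790
top tab [nan nan nan] rect [0. 0.] [0. 0.] 0.0 0
top seat empty [0.4486 0.2663 0.0262] rect [0.4486 0.2683] [0.048 0.06 ] 82.1 363
top block [nan nan nan] rect [0. 0.] [0. 0.] 0.0 0
scene top thick+med [0.5073 0.331  0.0949] rect [0.5099 0.3278] [0.048 0.134] 64.2 286
scene post [0.5452 0.1917 0.1095] rect [0.5446 0.1924] [0.017 0.017] 43.9 35
scene disc [0.5114 0.2828 0.0261] rect [0.5017 0.292 ] [0.258 0.25 ] 69.8 3483
scene tab [0.6506 0.0359 0.0927] rect [0.6499 0.0361] [0.021 0.016] 86.6 59
scene seat empty [0.4468 0.2591 0.0267] rect [0.4461 0.2595] [0.057 0.056] 80.5 221
scene block [0.4003 0.0882 0.0349] rect [0.3943 0.0848] [0.091 0.062] 72.1 341
post angle 279.6705822905434 r 0.27803545562465826 tool yaw 88.10283031361004 F [ 0.6  0.8 -0.2] j [-0.29  0.33  0.2   1.83 -0.08  0.99  1.48]
```

View pics/t5.png

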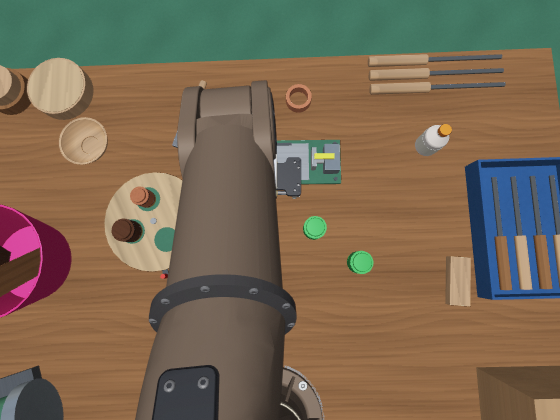

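The feet still stand, at (128,230) and (142,197). The swing reads about 87°, so I'll push once more to be sure of the stop.

Emit:
carry_out(
  commands=[
    [0.5,0,1,0,0,0,0],
    [0.5,0,1,0,0,0,0],
    [0.5,0,1,0,0,0,0],
    [0.5,0,1,0,0,0,0],
    [0.5,0,1,0,0,0,0],
    [0.5,0,0.8,0,0,0,0],
    [0.5,0,0.4,0,0,0,0],
    [0.5,0,0,0,0,0,0],
  ],
)

```text
clock: 57.85
position: [0.5479, 0.1783, 0.1943]
ee_rot: [-0.044, -3.141, -0.001]
force: [-0.1, -1.2, 0.1]
width: 0.5
gripper_force: 0.0
```

```bash
python3 go.py .546 .193 .08 88.1; python3 - <<'E' 2>/dev/null
from w import *
W=lambda red,yel,gr,T,dk:[('post',T,(.547,.194,.04),.1,.12,.018),('peg',red,(.58,.17,.05),.01,.03,.03)]
wmeas('w5.png',W)
E
```

```text
t 57.9 pos [0.5479 0.1783 0.1943] shift [0.1  0.59 4.57] turn [ 0.01 -0.    0.05] w 0.5 F [-0.1 -1.2  0.1]
post [0.5414 0.1934 0.1112] rect [0.5424 0.1936] [0.017 0.017] 45.8 390
peg [0.5817 0.1821 0.0212] rect [0.5821 0.1821] [0.003 0.009] 7.8 49
```

View pics/w5.png

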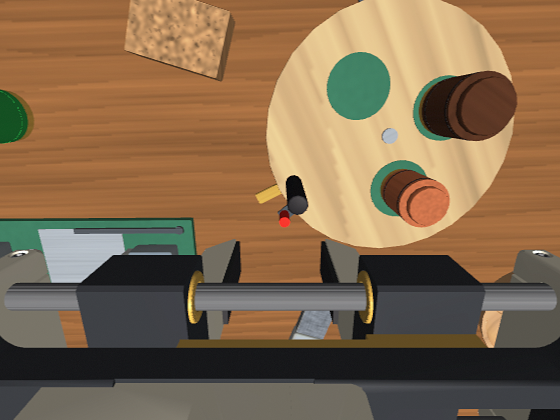

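Emit:
carry_out(
  commands=[
    [0.5,0.16,0.5,0.7,0,0,0.05],
    [0.5,0,0.09,0.9,0,0,0],
    [0.5,0,0,0.9,0,0,0],
    [0.5,0,0,0.9,0,0,0],
    [0.5,0,0,0.7,0,0,0],
    [0.5,0,0,0.4,0,0,0],
    [0.5,0,0,0,0,0,0],
    [0.5,0,0,0,0,0,0],
  ],
)

```text
clock: 58.7
position: [0.5453, 0.1901, 0.0826]
ee_rot: [0.059, 3.14, 0.0]
force: [-0.6, -0.2, -0.0]
width: 0.496
gripper_force: 0.0
```

Emit:
carry_out(
  commands=[
    [0,0,0,0,0,0,0],
    [0,0,0,0,0,0,0],
    [0,0,0,0,0,0,0],
    [0,0,0,0,0,0,0],
    [0,0,0,0,0,0,0],
    [0,0,0,0,0,0,0],
  ],
  squeeze=20,
)

```text
clock: 59.3
position: [0.5445, 0.1926, 0.0824]
ee_rot: [-0.055, -3.141, -0.003]
force: [-2.1, 4.8, 2.8]
width: 0.189
gripper_force: 20.0
```

```bash
python3 d.py
```

```text
post angle 294.90919350730576 r 0.11273131504717249 tool yaw 87.9856802577273 F [-2.1  4.8  2.8] j [-0.52  0.52  0.12  1.86 -0.09  0.77  1.19]
```

Emit:
carry_out(
  commands=[
    [0,-0.08,0.04,0,0,0,-0.2],
    [0,-0.08,0.04,0,0,0,-0.2],
    [0,0,0,0,0,0,0],
    [0,0,0,0,0,0,0],
  ],
)

```text
clock: 59.7
position: [0.5457, 0.193, 0.0822]
ee_rot: [0.007, -3.136, 0.0]
force: [-13.1, 1.5, 12.2]
width: 0.193
gripper_force: 20.0
```

```bash
python3 d.py
```

```text
post angle 295.5656379956092 r 0.1128377552921745 tool yaw -269.7429198022621 F [-13.1   1.5  12.2] j [-0.51  0.52  0.11  1.85 -0.08  0.78  1.22]
```

Emit:
carry_out(
  commands=[
    [0,-0.16,0.06,0,0,0,0],
    [0,-0.16,0.06,0,0,0,0],
    [0,0,0,0,0,0,0],
    [0,0,0,0,0,0,0],
  ],
)

```text
clock: 60.1
position: [0.5503, 0.193, 0.0806]
ee_rot: [0.005, -3.129, 0.007]
force: [-19.1, -6.4, 12.2]
width: 0.192
gripper_force: 20.0
```

```bash
python3 d.py
```

```text
post angle 297.6550673793302 r 0.1149154578974313 tool yaw -269.8238857815167 F [-19.1  -6.4  12.2] j [-0.51  0.53  0.11  1.83 -0.08  0.8   1.22]
```

Emit:
carry_out(
  commands=[
    [0.3,0,0,0,0,0,0],
    [0.4,0,0,0,0,0,0],
    [0.4,0,0,0,0,0,0],
    [0.4,0,0,-0.6,0,0,0],
    [0.4,0,0,-1,0,0,0],
    [0.4,0,0,-1,0,0,0],
    [0.4,0,0,-1,0,0,0],
    [0.4,0,0,-1,0,0,0],
  ],
)

```text
clock: 60.9
position: [0.5573, 0.1956, 0.1983]
ee_rot: [-0.005, 3.141, 0.001]
force: [0.1, -0.6, -1.0]
width: 0.402
gripper_force: 0.0
```

Emit:
carry_out(
  commands=[
    [0.4,1,-1,-1,0,0,0],
    [0.4,1,-1,-1,0,0,0],
    [0.4,1,-1,-1,0,0,0],
    [0.4,1,-1,0,0,0,0],
    [0.4,1,-1,0,0,0,0],
    [0.4,0,-1,0,0,0,0],
    [0.4,0,-1,0,0,0,0],
    [0.4,0,-1,0,0,0,0],
  ],
)

```text
clock: 61.7
position: [0.4328, -0.0058, 0.2726]
ee_rot: [-0.005, 3.14, 0.001]
force: [1.4, -1.1, 0.0]
width: 0.399
gripper_force: 0.0
```

Emit:
carry_out(
  commands=[
    [0.4,0,-1,0,0,0,0],
    [0.4,0,-1,0,0,0,0],
    [0.4,0,-1,0,0,0,0],
    [0.4,0,-1,0,0,0,0],
    [0.4,0,-1,0,0,0,0],
    [0.4,0,-1,0,0,0,0],
    [0.4,0,-1,0,0,0,0],
    [0.4,0,0,0,0,0,0],
  ],
)

```text
clock: 62.5
position: [0.433, -0.1835, 0.2724]
ee_rot: [0.003, 3.14, -0.003]
force: [-0.5, 0.3, -0.5]
width: 0.401
gripper_force: 0.0
```

```bash
python3 - <<'E' 2>/dev/null
from w import *
W=lambda red,yel,gr,T,dk:[('post',T,(.547,.194,.04),.103,.12,.018),('disc',T,(.497,.2948,.16),.022,.03,.142),('tab',red,(.647,.0375,.05),.085,.1,.03),
('seat empty',gr,(.45,.26,.05),.02,.033,.036),('thick',T,(.47,.348,.04),.086,.1,.03),('medium',T,(.555,.31,.04),.086,.1,.03),('peg',red,(.58,.17,.06),.008,.06,.03)]
a=grab('top','t6.png'); b=grab('scene','s6.png'); meas('top',a,W); meas('scene',b,W)
E
python3 d.py
```

```text
top post [0.5441 0.1939 0.1102] rect [0.5441 0.1935] [0.016 0.015] 5.7 46
top disc [0.4921 0.288  0.0259] rect [0.4971 0.2956] [0.257 0.258] 69.7 6418
top tab [0.6485 0.0368 0.0921] rect [0.6484 0.038 ] [0.021 0.014] 88.3 40
top seat empty [0.448  0.262  0.0265] rect [0.4471 0.2617] [0.058 0.059] 89.4 436
top thick [0.4699 0.3483 0.0942] rect [0.4704 0.3506] [0.052 0.052] 89.5 331
top medium [0.5534 0.3099 0.0933] rect [0.5541 0.3121] [0.042 0.043] 40.0 225
top peg [0.5854 0.1799 0.0234] rect [0.585  0.1805] [0.003 0.009] 40.4 10
scene post [0.5456 0.1918 0.1096] rect [0.5442 0.1931] [0.015 0.018] 45.8 36
scene disc [0.5113 0.2831 0.026 ] rect [0.5008 0.2922] [0.257 0.25 ] 70.6 3495
scene tab [0.6503 0.0363 0.0926] rect [0.6497 0.0361] [0.021 0.015] 87.8 58
scene seat empty [0.4467 0.2592 0.0265] rect [0.4466 0.2588] [0.056 0.058] 1.6 221
scene thick [0.4739 0.3461 0.0938] rect [0.4718 0.3484] [0.049 0.053] 7.0 194
scene medium [0.5571 0.3086 0.0935] rect [0.5561 0.3092] [0.042 0.039] 66.3 144
scene peg [0.5896 0.1808 0.0243] rect [0.5837 0.1864] [0.009 0.024] 46.6 30
post angle 262.3509503994326 r 0.4792219503445886 tool yaw -269.89862896319596 F [-0.3  1.2 -0.4] j [-0.09  0.13  0.42  1.89 -0.06  1.13  1.93]
```

View pics/t6.png

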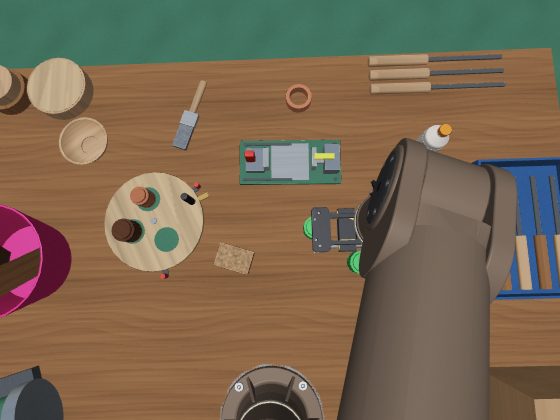

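The disc did not move under a further push of about 20 N. Measured from both pegs it stands at about 89.7°, having started about 2° off its loading stop. The feet are upright, the jaw is open, and the arm is clear at z = 0.27. Handing in.

```bash
python3 -c "
from cell import arm; print(arm.sign_off())"
```

```text
the job is handed in; nothing more can be done
None
```

I gauged the thick and then the medium foot (no thin one was present), stood both on the turntable, swung it to its hand-over stop, left the caliper open and handed the job in at about 62 s; no verdict came back.

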